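# Fit out the film station of a bag sealer

### The arm

A 7-joint arm with a two-finger parallel gripper is mounted at the origin on the work surface. World frame = base frame: x ahead of the robot, y to its left, z up, the work surface at z = 0. Lengths are in m, angles in rad, forces in N, time in s.
With the tool pointing down it reaches from about 0.4 to 0.85 m from the base axis. Payload 10.4 kg.
Tool frame: the origin (TCP) lies midway between the tips of the shut fingers; the grasp point (between the pads) lies 19 mm behind it; z points along the fingers, y is the line along which they close (so a half turn about z gives the same grasp; the last joint's range is limited). The gripper opens to 87 mm and grips with 3 to 60 N. Pads are 19 mm wide; open, the fingers measure 117 mm over their backs; the gripper's body (75 mm by 190 mm) begins 51 mm behind the grasp point.
Start: joints at [1.177, 0.332, -0.065, 1.46, 0.022, 1.35, -0.088], TCP at [0.226, -0.583, 0.223] pointing down, gripper open.
Joint ranges: [-2.6, 2.6], [-0.5, 2.12], [-1.47, 1.34], [0.16, 2.42], [-1.27, 4.41], [0.06, 2.06], [-2.6, 2.6]. Speed limits (rad/s): [2.22, 2.22, 2.79, 2.79, 3.14, 3.14, 3.14].

### API

Orientations are given as a unit quaternion [x, y, z, w].
In Python, from bench import r gives the robot as it stands.
- The arm moves only by the tool arm_command, never from a script. Its argument "moves" is one flat list of numbers, 4 for each row, row after row: the shift along the tool's x, y, z in cm, then the turn about the tool's z in degrees. A call has 1 to 12 rows; each row shifts and turns the commanded pose from where the row before left it, along the tool's axes as they then stand; what a row does not reach is not made up. A row lasts 1/12 s, in which the tool goes at most 41.7 mm and 7.16 degrees, less where a joint would pass 70% of its speed; a pose out of reach is approached as far as the arm can. A call with a gripper value outside its range is refused whole. "fingers" is the opening in per cent of the stroke, from 0 (shut) to 100 (fully open), set as the call begins (left out, the last holds). The fingers move at their own pace and stop on an object; "squeeze" is the grip in N (left out, the last holds). Time passes only in rows, so rows that do not move let the fingers close. It gives the time, the measured TCP pose, the force, the opening and the grip force at its end, in the units of the state.
- r.read_state(): the state, without advancing time (a new reading comes with each control period).
- r.camera(name): name is "scene" or "top" or "wrist"; returns the picture (480x640x3 uint8, red, green, blue); there is no depth.
- r.camera_info(name): a dict with "fx", "fy", "cx", "cy" (pixels), "origin" and "attitude" of the camera in the world. Camera axes: x right, y up, looking along -z (the intrinsics and any distortion apply to the point x, -y, -z); pixel columns grow to the right and rows downward; lengths in m; the calibration is good to about 2 mm. A picture is of the moment at which its call begins: read the wrist's pose just before it. camera_info takes no time and is no camera call; for the wrist camera it gives the pose at the moment of the call.
- r.close_job(): hands the job in; it is judged then, once.
The state is a dict: "time": time; "joint_positions": joint angles; "joint_vel": joint speeds; "joint_torque": joint torques, N m; "ee_pos": TCP position; "eef_rot": TCP orientation; "ft_force": force on the tool from outside, world axes, zero at the start; "torque": the same for the moment, N m; "width": finger opening in m; "grip_force": force on a finger pad.
Only numpy, scipy, OpenCV 4.12 (cv2) and the standard library are available. Lean on these libraries where they do the work, as an engineer would, in place of code of your own. Each camera call takes 0.05 s, during which the arm holds its last target. There are 200 camera calls.

### The job

Set up the sealer's film station: hang the reel holder (the bracket with the square post) on the panel's middle screw and every film guide present (bracket with a fin) on an outer screw, each time passing the keyhole over the screw head and sliding the bracket fully down so that it locks and hangs upright by itself. Only when all brackets hang, thread every spacer ring present down the holder's post fully home, widest at the bottom and narrower ones above in order of size. Leave the other things on the bench where they are.

Things in the scene. Friction and masses are not known exactly. Their poses are not given: they have to be found in the camera images.
- station: fixed film station: upright aluminium panel 400 wide, 145 high, 12 thick (mm), three screws in its face. Origin: foot of the face, mid-width, on the table; x points straight out of the face (away from the robot), y along the panel, z up. A low foot lies behind the panel, nothing in front.
- screw0 (a point): left screw (station y = +140 mm, 123 above the table): point on its axis in the plane of the panel's face. Shank diameter 8, standing out along the station's +x; head diameter 18, 5 thick, its underside 9 and its front 14 mm out from the panel.
- screw1 (a point): middle screw (station y = 0), same form and height; point on its axis in the plane of the panel's face
- screw2 (a point): right screw (station y = -140 mm), same form and height; point on its axis in the plane of the panel's face
- holder: reel holder, loose 0.3-0.5 kg steel L-bracket: plate 84 wide (y), 104 high, 6 thick, back face at x = -60, keyhole in it; ledge x -54 to 36, 6 thick (its foot); square post 16 x 16 mm, z 6 to 70 (last 6 taper), flats facing x and y: grip it there. Origin: ledge underside, below the post axis; z up, x from plate to ledge front (hung: as the station's). mm.
- holder_entry (a point): centre of the keyhole's entry opening (26 mm wide, 26 high) on the back face of this bracket's plate; bracket x -60, y 0, z 64 mm; the film guides have the same keyhole in the same place
- holder_seat (a point): where the screw's axis crosses the back face of this bracket's plate when it is slid down and locked: 24 mm straight above the entry's centre, at the top of a slot 12 mm wide; hung, 0 to 3 mm of play from the panel
- guide0: film guide, loose 0.3-0.5 kg steel L-bracket (1 or 2 present): plate 84 wide (y), 104 high, 6 thick, back face at x = -60, keyhole in it (as holder's); ledge x -54 to 36, 6 thick (its foot); fin 12 thick across y, x -30 to 16, z 6 to 74: grip across y at x = 0; roller on ledge front, top z 20. Origin: ledge underside, below the fin; z up, x from plate to ledge front (hung: as the station's). mm.
- guide1: film guide, loose 0.3-0.5 kg steel L-bracket (1 or 2 present): plate 84 wide (y), 104 high, 6 thick, back face at x = -60, keyhole in it (as holder's); ledge x -54 to 36, 6 thick (its foot); fin 12 thick across y, x -30 to 16, z 6 to 74: grip across y at x = 0; roller on ledge front, top z 20. Origin: ledge underside, below the fin; z up, x from plate to ledge front (hung: as the station's). mm.
- ring0: widest of up to four white plastic spacer rings (may be absent): outer diameter 68, bore 28, height 15 mm; lies flat. Origin: centre of its underside, z along the bore.
- ring0_mid (a point): centre of this ring, on its axis at mid-height, 7.5 mm from either flat side (either side may lie down)
- ring1: second widest of up to four white plastic spacer rings (may be absent): outer diameter 59, bore 28, height 15 mm; lies flat. Origin: centre of its underside, z along the bore.
- ring1_mid (a point): centre of this ring, on its axis at mid-height, 7.5 mm from either flat side (either side may lie down)
- ring2: third widest of up to four white plastic spacer rings (may be absent): outer diameter 50, bore 28, height 15 mm; lies flat. Origin: centre of its underside, z along the bore.
- ring2_mid (a point): centre of this ring, on its axis at mid-height, 7.5 mm from either flat side (either side may lie down)
- ring3: narrowest of up to four white plastic spacer rings (may be absent): outer diameter 41, bore 28, height 15 mm; lies flat. Origin: centre of its underside, z along the bore.
- ring3_mid (a point): centre of this ring, on its axis at mid-height, 7.5 mm from either flat side (either side may lie down)
- unit0: bystander: flat grey plastic device 100 x 75 x 28 mm; origin at its underside; leave it alone
- unit1: bystander: flat grey plastic device 100 x 75 x 28 mm; origin at its underside; leave it alone
- adapter: bystander: black mains adapter 60 x 42 x 32 mm; origin at its underside; leave it alone
- carton: bystander: small cardboard carton 70 x 60 x 50 mm; origin at its underside; leave it alone
- driver: bystander: screwdriver lying on the table; leave it alone
- jar: bystander: jar, diameter 60 mm, 80 mm high; origin at its underside; leave it alone
There are look-alikes about, which are no part of the job. Leave any orange look-alike of the holder alone.

How it is judged:
On the way:
1. all brackets present hang locked on their screws, the reel holder on the middle one, with no ring on the post yet (x of screw1 in the frame of holder between -0.067 and -0.056 m and y of screw1 in the frame of holder between -0.004 and 0.004 m and z of screw1 in the frame of holder between 0.083 and 0.093 m and angle between holder's own z axis and vertical below 0.12 rad and ((x of screw0 in the frame of guide0 between -0.067 and -0.056 m and y of screw0 in the frame of guide0 between -0.004 and 0.004 m and z of screw0 in the frame of guide0 between 0.083 and 0.093 m and angle between guide0's own z axis and vertical below 0.12 rad) or (x of screw2 in the frame of guide0 between -0.067 and -0.056 m and y of screw2 in the frame of guide0 between -0.004 and 0.004 m and z of screw2 in the frame of guide0 between 0.083 and 0.093 m and angle between guide0's own z axis and vertical below 0.12 rad)) and ((x of screw0 in the frame of guide1 between -0.067 and -0.056 m and y of screw0 in the frame of guide1 between -0.004 and 0.004 m and z of screw0 in the frame of guide1 between 0.083 and 0.093 m and angle between guide1's own z axis and vertical below 0.12 rad) or (x of screw2 in the frame of guide1 between -0.067 and -0.056 m and y of screw2 in the frame of guide1 between -0.004 and 0.004 m and z of screw2 in the frame of guide1 between 0.083 and 0.093 m and angle between guide1's own z axis and vertical below 0.12 rad)) and horizontal distance between each of ring0, ring1, ring2, ring3 and holder above 0.03 m), for 0.2 s.
At the end, for the whole second after the job is handed in: Holder on the middle screw, guides on outer ones: plate at the panel, screw within 4 mm of the slot centre and 5 mm of its seat (bracket z 88), tilt under 0.12 rad. Rings round the post (7 mm), flat (0.15 rad), down on each other (4 mm), narrower above wider; all at rest (x of screw1 in the frame of holder between -0.067 and -0.056 m and y of screw1 in the frame of holder between -0.004 and 0.004 m and z of screw1 in the frame of holder between 0.083 and 0.093 m and angle between holder's own z axis and vertical below 0.12 rad and ((x of screw0 in the frame of guide0 between -0.067 and -0.056 m and y of screw0 in the frame of guide0 between -0.004 and 0.004 m and z of screw0 in the frame of guide0 between 0.083 and 0.093 m and angle between guide0's own z axis and vertical below 0.12 rad) or (x of screw2 in the frame of guide0 between -0.067 and -0.056 m and y of screw2 in the frame of guide0 between -0.004 and 0.004 m and z of screw2 in the frame of guide0 between 0.083 and 0.093 m and angle between guide0's own z axis and vertical below 0.12 rad)) and ((x of screw0 in the frame of guide1 between -0.067 and -0.056 m and y of screw0 in the frame of guide1 between -0.004 and 0.004 m and z of screw0 in the frame of guide1 between 0.083 and 0.093 m and angle between guide1's own z axis and vertical below 0.12 rad) or (x of screw2 in the frame of guide1 between -0.067 and -0.056 m and y of screw2 in the frame of guide1 between -0.004 and 0.004 m and z of screw2 in the frame of guide1 between 0.083 and 0.093 m and angle between guide1's own z axis and vertical below 0.12 rad)) and x of ring0_mid in the frame of holder between -0.007 and 0.007 m and y of ring0_mid in the frame of holder between -0.007 and 0.007 m and z of ring0_mid in the frame of holder between 0.0105 and 0.0175 m and angle between the z axis of each of ring0, ring1, ring2, ring3 and the z axis of holder, either way round below 0.15 rad and linear speed of each of ring0, ring1, ring2, ring3, holder, guide0, guide1 below 0.03 m/s and x of ring1_mid in the frame of holder between -0.007 and 0.007 m and y of ring1_mid in the frame of holder between -0.007 and 0.007 m and z of ring1_mid in the frame of holder between 0.0105 and 0.0325 m and ((angle between ring0's own z axis and vertical below 0.5 rad and z of ring1_mid in the frame of ring0_mid above 0.01 m) or (angle between ring0's own z axis and vertical above 2.6 rad and z of ring1_mid in the frame of ring0_mid below -0.01 m)) and x of ring2_mid in the frame of holder between -0.007 and 0.007 m and y of ring2_mid in the frame of holder between -0.007 and 0.007 m and z of ring2_mid in the frame of holder between 0.0105 and 0.0475 m and ((angle between ring0's own z axis and vertical below 0.5 rad and z of ring2_mid in the frame of ring0_mid above 0.01 m) or (angle between ring0's own z axis and vertical above 2.6 rad and z of ring2_mid in the frame of ring0_mid below -0.01 m)) and ((angle between ring1's own z axis and vertical below 0.5 rad and z of ring2_mid in the frame of ring1_mid above 0.01 m) or (angle between ring1's own z axis and vertical above 2.6 rad and z of ring2_mid in the frame of ring1_mid below -0.01 m)) and x of ring3_mid in the frame of holder between -0.007 and 0.007 m and y of ring3_mid in the frame of holder between -0.007 and 0.007 m and z of ring3_mid in the frame of holder between 0.0105 and 0.0625 m and ((angle between ring0's own z axis and vertical below 0.5 rad and z of ring3_mid in the frame of ring0_mid above 0.01 m) or (angle between ring0's own z axis and vertical above 2.6 rad and z of ring3_mid in the frame of ring0_mid below -0.01 m)) and ((angle between ring1's own z axis and vertical below 0.5 rad and z of ring3_mid in the frame of ring1_mid above 0.01 m) or (angle between ring1's own z axis and vertical above 2.6 rad and z of ring3_mid in the frame of ring1_mid below -0.01 m)) and ((angle between ring2's own z axis and vertical below 0.5 rad and z of ring3_mid in the frame of ring2_mid above 0.01 m) or (angle between ring2's own z axis and vertical above 2.6 rad and z of ring3_mid in the frame of ring2_mid below -0.01 m))); the robot touches nothing.
It fails at once if a bystander on the bench is moved more than 4 cm (distance of any of unit0, unit1, adapter, carton, driver, jar from where it was at the start of the episode above 0.04 m).
Of guide0, guide1 only 1 to 2 are there at a start; the rules pass over those that are not, and their reading is None.
Of ring0, ring1, ring2, ring3 only 3 to 4 are there at a start; the rules pass over those that are not, and their reading is None.
At some moment in a run one of ring0, ring1, ring2, ring3 may be knocked a few centimetres aside while the robot is not near it.
It also fails if it takes over 210 s, if anything falls off the work surface, if the arm or the gripper's body presses on something with over 40 N, if the wrist force passes 120 N, or if a joint passes its speed limit or range.

## Working session

There is one attempt and no reset: what is moved stays moved. The work goes in short steps, Python scripts to look and compute and a tool call to move; the robot and the scene stay as the last step left them, time stands still between calls to the robot, and variables do not carry over. Pictures are saved under pics/ and viewed, at most 14 in all, crops included, and the job is handed in when it is done.

Besides the shell and the picture viewer there is one more tool, called after "Emit:" as name(argument=value, ...) on one line, values as JSON. arm_command: Moves the arm, as the interface text tells. Its arguments: {"type":"object","properties":{"moves":{"type":"array"},"fingers":{"type":"number"},"squeeze":{"type":"number"}},"required":["moves"]}

```bash
mkdir -p pics; ls; python3 - <<'E'
from bench import r
import cv2,numpy as np
s=r.read_state();print(s['time'],s['ee_pos'],s['eef_rot'],s['width'])
for n in("scene","top"):
    cv2.imwrite(f'pics/{n}0.png',r.camera(n)[...,::-1]);print(n,r.camera_info(n))
print(r.camera_info("wrist"))
E
```

```text
pics
0.0 [ 0.22633621 -0.58215356  0.22175347] [ 9.82862697e-01  1.84337734e-01 -1.48998606e-04 -7.04856351e-04] 0.08707530114223214
scene {'fx': 453.0364425130859, 'fy': 453.0364425130859, 'cx': 319.06600014521996, 'cy': 234.58264355453215, 'origin': array([ 0.92121095, -0.48942843,  0.96385878]), 'attitude': array([0.28239557, 0.10764551, 0.33643686, 0.89189429])}
top {'fx': 454.378308387215, 'fy': 454.378308387215, 'cx': 333.15483468472, 'cy': 240.4104023808843, 'origin': array([ 0.4798015 , -0.02159446,  1.25140392]), 'attitude': array([-0.01447482,  0.02418493,  0.71117727, -0.70244748])}
{'fx': 402.5167784129905, 'fy': 402.5167784129905, 'cx': 322.2884673170181, 'cy': 247.30757092433478, 'origin': array([ 0.29942952, -0.55311337,  0.38354865]), 'attitude': array([-0.12053897,  0.08300002, -0.55848518,  0.81650209])}
```

View pics/scene0.png

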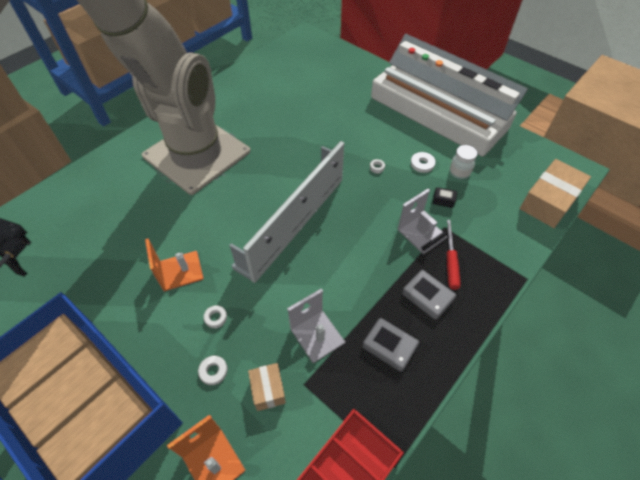

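View pics/top0.png

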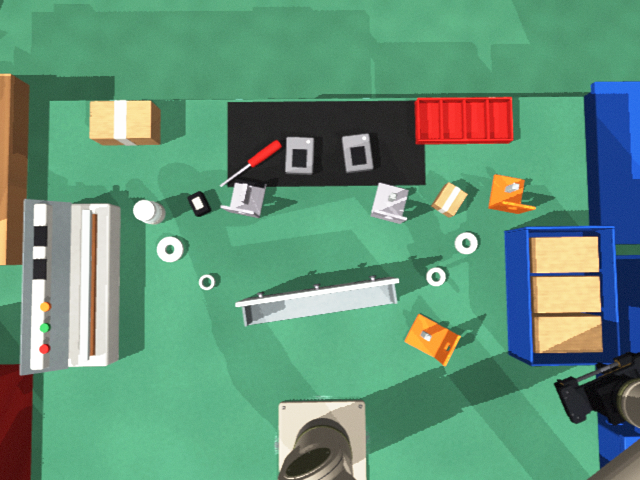

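Scene: the grey brackets are at scene (420,225) and (315,330), top (245,197) and (390,202). Orange look-alikes are at top (432,338) and (508,193), which I'll leave alone. Rings are at top (170,249), (207,282), (466,243) and (436,276). Next is one close crop of both grey brackets.

```bash
cat > h.py <<'E'
import cv2,numpy as np
from scipy.spatial.transform import Rotation as R
from bench import r
def ray(ci,u,v):
    d=np.array([(u-ci['cx'])/ci['fx'],-(v-ci['cy'])/ci['fy'],-1.])
    return np.array(ci['origin']),R.from_quat(ci['attitude']).apply(d)
def onz(ci,u,v,z):
    o,d=ray(ci,u,v);return o+d*(z-o[2])/d[2]
def pix(ci,p):
    q=R.from_quat(ci['attitude']).inv().apply(np.array(p)-ci['origin'])
    return np.array([ci['cx']+ci['fx']*q[0]/-q[2],ci['cy']+ci['fy']*q[1]/q[2]])
E
python3 - <<'E'
from h import *
t=cv2.imread('pics/top0.png');s=cv2.imread('pics/scene0.png')
z=lambda im,x,y,w=75,h=75:cv2.resize(im[y-h//2:y-h//2+h,x-w//2:x-w//2+w],(390,295),interpolation=cv2.INTER_CUBIC)
cv2.imwrite('pics/c0.png',np.vstack([np.hstack([z(t,245,198,92,70),z(t,391,202,92,70)]),np.hstack([z(s,422,222,92,70),z(s,317,327,105,80)])]))
ci=r.camera_info('top')
# rings
hsv=cv2.cvtColor(t,cv2.COLOR_BGR2HSV)
m=((hsv[...,1]<45)&(hsv[...,2]>170)).astype(np.uint8)
for x,y in((170,249),(207,282),(466,243),(436,276)):
    sub=m[y-20:y+20,x-20:x+20]
    c=max(cv2.findContours(sub,cv2.RETR_EXTERNAL,cv2.CHAIN_APPROX_NONE)[0],key=cv2.contourArea)
    (cx,cy),rad=cv2.minEnclosingCircle(c);cx+=x-20;cy+=y-20
    p=onz(ci,cx,cy,.012);sc=np.linalg.norm(onz(ci,cx+1,cy,.012)-p)
    print(np.round([cx,cy],1),p.round(4),'dia',(2*rad+.0)*sc*1000, 'eqd',2*np.sqrt(cv2.contourArea(c)/np.pi)*sc*1000+sc*1000)
E
```

```text
[169.4 249. ] [0.5295 0.4059 0.012 ] dia 69.83256819830561 eqd 69.88200579310919
[206.2 281.8] [0.4394 0.3062 0.012 ] dia 42.319867679885434 eqd 42.34301455810482
[465.7 243. ] [ 0.5361 -0.4025  0.012 ] dia 63.03749237777806 eqd 62.42552514507932
[435.5 276.5] [ 0.4456 -0.317   0.012 ] dia 53.77308176113604 eqd 53.10587907054533
```

View pics/c0.png

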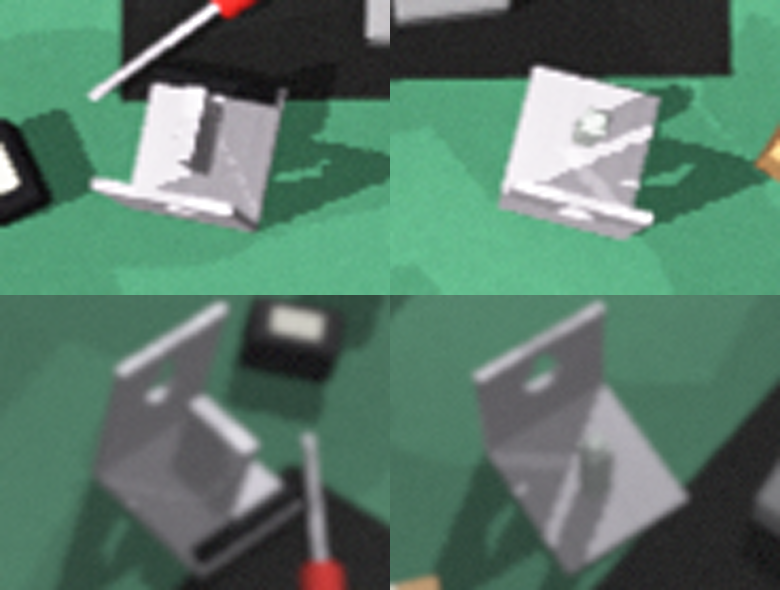

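The bracket with the fin and roller (top 245,197) is guide0; the only other guide is absent. The one with the square post (top 394,195) is the holder. All four rings are present: 68 mm at y=+0.41, 41 mm at y=+0.31, 59 mm at y=-0.40, 50 mm at y=-0.32. Next I measure the station and the post.

```bash
python3 - <<'E'
from h import *
t=cv2.imread('pics/top0.png');ci=r.camera_info('top')
hsv=cv2.cvtColor(t,cv2.COLOR_BGR2HSV)
m=((hsv[...,1]<40)&(hsv[...,2]>215)).astype(np.uint8)
m[:270]=0;m[312:]=0;m[:,:234]=0;m[:,402:]=0
c=max(cv2.findContours(m,cv2.RETR_EXTERNAL,cv2.CHAIN_APPROX_NONE)[0],key=cv2.contourArea)
b=cv2.boxPoints(cv2.minAreaRect(c));print(b.round(1))
P=np.array([onz(ci,*q,.145) for q in b]);print(P.round(4))
for i in range(4):print(np.linalg.norm(P[i]-P[i-1]).round(4))
print('centre',P.mean(0))
print('post',onz(ci,393.8,195.5,.07),'fin',onz(ci,247.4,193.8,.074))
E
```

```text
[[234.6 302.3]
 [397.8 277.9]
 [401.4 301.4]
 [238.1 325.8]]
[[ 0.3935  0.2026  0.145 ]
 [ 0.4471 -0.1934  0.145 ]
 [ 0.39   -0.2007  0.145 ]
 [ 0.3371  0.1942  0.145 ]]
0.0571
0.3996
0.0575
0.3985
centre [0.39194064 0.00069554 0.145     ]
post [ 0.6604331  -0.19881713  0.07      ] fin [0.66834377 0.18353439 0.074     ]
```

```bash
cat >> h.py <<'E'
def state():
    s=r.read_state();M=R.from_quat(s['eef_rot']).as_matrix();return s,M
def go(p,yaw=None):
    """tool-axis shift (cm) to world p, and turn (deg) so that tool x has the world yaw (deg), shift before turn"""
    s,M=state();d=M.T@(np.array(p)-s['ee_pos'])*100
    y0=np.degrees(np.arctan2(M[1,0],M[0,0]))
    print('t',round(s['time'],1),'shift cm',d.round(2),'yaw',y0.round(1),'turn','' if yaw is None else round(-((yaw-y0+90)%180-90),1))
E
python3 - <<'E'
from h import *
s,M=state();ci=r.camera_info('wrist');print(M.T@(ci['origin']-s['ee_pos']));print((M.T@R.from_quat(ci['attitude']).as_matrix()).round(3))
go([.62,-.2,.22],-9.5)
E
```

```text
[ 0.0786658  -0.00083885 -0.16171941]
[[ 0.     0.957  0.289]
 [ 1.     0.    -0.   ]
 [-0.     0.289 -0.957]]
t 0.1 shift cm [ 50.54 -21.36   0.21] yaw 21.2 turn 30.7
```

Emit:
arm_command(moves=[4, -1.5, 0, 0, 4, -1.5, 0, 0, 4, -1.5, 0, 0, 4, -1.5, 0, 0, 4, -1.5, 0, 0, 4, -1.5, 0, 0, 4, -1.5, 0, 0, 4, -1.5, 0, 0, 4, -1.5, 0, 0, 4, -1.5, 0, 0, 4, -1.5, 0, 0, 4, -1.5, 0, 0])

```text
time: 1.1
ee_pos: [0.6002, -0.2477, 0.2222]
eef_rot: [0.983, 0.184, -0.0, -0.0]
ft_force: [0.6, -0.2, -0.6]
width: 0.0867
grip_force: 0.0
```

Emit:
arm_command(moves=[3, -1, 0, 0, 3, -1, 0, 0, 0, 0, 0, 6, 0, 0, 0, 6, 0, 0, 0, 6, 0, 0, 0, 6, 0, 0, 0, 6.5, 0, 0, 0, 0, 0, 0, 0, 0])

```text
time: 1.85
ee_pos: [0.6477, -0.2088, 0.2221]
eef_rot: [0.997, -0.079, -0.0, 0.0]
ft_force: [0.4, 0.6, -0.3]
width: 0.0868
grip_force: 0.0
```

```bash
python3 - <<'E'
from h import *
s,M=state();print(s['ee_pos'],M[:,0]);ci=r.camera_info('wrist')
cv2.imwrite('pics/w1.png',r.camera('wrist')[...,::-1])
print('post pred',pix(ci,[.66,-.199,.07]))
E
```

```text
[ 0.64774978 -0.20878556  0.22214517] [ 9.87553146e-01 -1.57284069e-01 -7.10864699e-04]
post pred [307.80277772 214.62296302]
```

View pics/w1.png

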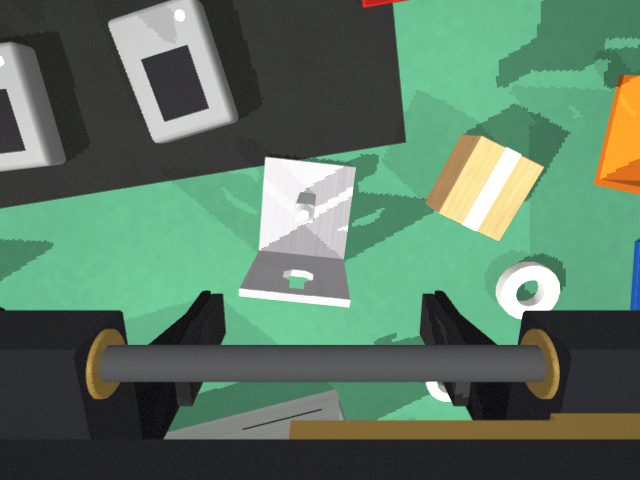

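The wrist view shows the holder: post top at about (303,213), ledge front corners (265,157) and (355,168), plate top edge (239,293) to (350,302). The carton at (485,190) is close on the right.

```bash
python3 - <<'E'
from h import *
s,M=state();ci=r.camera_info('wrist')
im=cv2.imread('pics/w1.png');cv2.imwrite('pics/c1.png',cv2.resize(im[145:315,225:375],None,fx=3.5,fy=3.5,interpolation=cv2.INTER_CUBIC))
a,b=onz(ci,265,157,.006),onz(ci,355,168,.006);c,d=onz(ci,239,291,.104),onz(ci,350,300,.104)
yw=lambda a,b:np.degrees(np.arctan2(-(a-b)[0],(a-b)[1]))
for p,q in((a,b),(c,d)):print(p.round(4),q.round(4),np.linalg.norm(p-q).round(4),yw(p,q).round(1),((p+q)/2).round(4))
y=np.radians(yw(a,b));x=np.array([np.cos(y),np.sin(y),0])
print('post from ledge',(a+b)/2-.036*x,'from plate',(c+d)/2+.057*x,'post',onz(ci,303,213,.07))
E
```

```text
[ 0.7061 -0.1647  0.006 ] [ 0.6833 -0.245   0.006 ] 0.0835 -15.9 [ 0.6947 -0.2049  0.006 ]
[ 0.6175 -0.1405  0.104 ] [ 0.5971 -0.2219  0.104 ] 0.0839 -14.1 [ 0.6073 -0.1812  0.104 ]
post from ledge [ 0.6600659  -0.19503113  0.006     ] from plate [ 0.66215506 -0.19680074  0.104     ] post [ 0.66192696 -0.1954401   0.07      ]
```

View pics/c1.png

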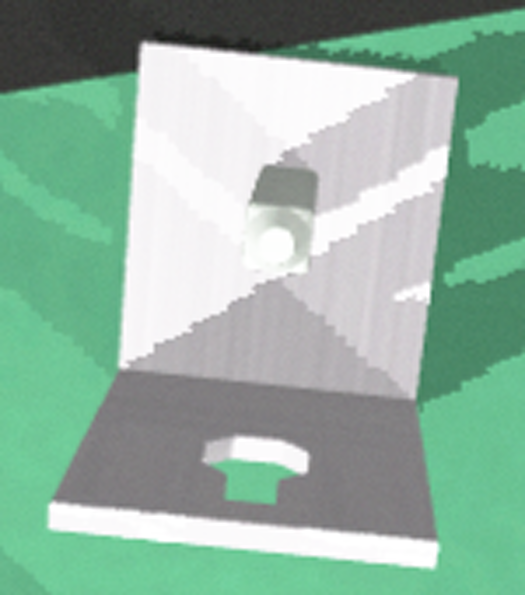

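Post at (0.662, -0.196), yaw about -15°, agreeing between the ledge, plate and post top. Going down onto it.

```bash
python3 - <<'E'
from h import *
go([.662,-.196,.036],-15)
E
```

```text
t 1.9 shift cm [ 1.21 -1.49 18.63] yaw -9.0 turn 6.0
```

Emit:
arm_command(moves=[1.2, -1.5, 2, 0, 0, 0, 3, 6, 0, 0, 3, 0, 0, 0, 3, 0, 0, 0, 3, 0, 0, 0, 2.6, 0, 0, 0, 2, 0, 0, 0, 0, 0])

```text
time: 2.57
ee_pos: [0.659, -0.1953, 0.0313]
eef_rot: [0.991, -0.131, -0.004, -0.001]
ft_force: [-1.4, 0.2, -0.7]
width: 0.0867
grip_force: 0.0
```

Emit:
arm_command(moves=[0, 0, 0, 0, 0, 0, 0, 0, 0, 0, 0, 0, 0, 0, 0, 0, 0, 0, 0, 0, 0, 0, 0, 0, 0, 0, 0, 0, 0, 0, 0, 0], fingers=0, squeeze=40)

```text
time: 3.23
ee_pos: [0.6622, -0.1961, 0.0367]
eef_rot: [0.991, -0.133, 0.0, 0.0]
ft_force: [-0.4, -0.9, -0.1]
width: 0.0412
grip_force: 0.0
```

Emit:
arm_command(moves=[0, 0, 0, 0, 0, 0, 0, 0, 0, 0, 0, 0, 0, 0, 0, 0, 0, 0, 0, 0, 0, 0, 0, 0, 0, 0, 0, 0, 0, 0, 0, 0])

```text
time: 3.9
ee_pos: [0.6622, -0.196, 0.0365]
eef_rot: [0.991, -0.133, 0.0, 0.0]
ft_force: [-0.0, -0.2, 0.4]
width: 0.0157
grip_force: 40.0
```

Emit:
arm_command(moves=[0, 0, -1, 0, 0, 0, -2, 0, 0, 0, -3, 0, 0, 0, -3, 0, 0, 0, -3, 0, 0, 0, -3, 0, 0, 0, 0, 0, 0, 0, 0, 0])

```text
time: 4.57
ee_pos: [0.6629, -0.1962, 0.1888]
eef_rot: [0.991, -0.133, 0.002, 0.0]
ft_force: [-0.7, 0.1, -5.1]
width: 0.0156
grip_force: 40.0
```

```bash
python3 - <<'E'
from h import *
s,M=state();print(s['width'],s['grip_force'],s['ft_force'])
go([.52,.018,.20],7.7)
E
```

```text
0.01557850464645268 39.998763939365745 [-0.738462    0.09705384 -5.14886752]
t 4.6 shift cm [-19.42 -16.9   -1.19] yaw -15.3 turn -23.0
```

```bash
python3 - <<'E'
from h import *
y=np.radians(7.7);X=np.array([np.cos(y),np.sin(y),0]);Y=np.array([-X[1],X[0],0]);O=np.array([.4203,.0046,0])
out=[]
for n,(x0,y0,w,h) in(('scene',(225,135,130,150)),('top',(230,260,180,70))):
    ci=r.camera_info(n);im=cv2.imread(f'pics/{n}0.png');k=5 if n=='scene' else 4.4
    c=cv2.resize(im[y0:y0+h,x0:x0+w],None,fx=k,fy=k,interpolation=cv2.INTER_CUBIC)
    for yy in(.14,0,-.14):
        p=pix(ci,O+X*.014+Y*yy+[0,0,.123]);print(n,yy,p.round(1))
        q=((p-[x0,y0]+.5)*k).astype(int);cv2.circle(c,tuple(map(int,q)),2,(0,0,255),-1)
    for yy in(.2,-.2):
        for z in(0,.145):
            q=((pix(ci,O+Y*yy+[0,0,z])-[x0,y0]+.5)*k).astype(int);cv2.circle(c,tuple(map(int,q)),2,(255,0,0),-1)
    out.append(c)
cv2.imwrite('pics/c2.png',cv2.resize(out[0],None,fx=.8,fy=.8));cv2.imwrite('pics/c3.png',out[1])
E
```

```text
scene 0.14 [335.4 164.7]
scene 0 [304.  200.1]
scene -0.14 [268.6 240.2]
top 0.14 [259.7 292.3]
top 0 [315.9 283.9]
top -0.14 [371.8 275.6]
```

View pics/c2.png

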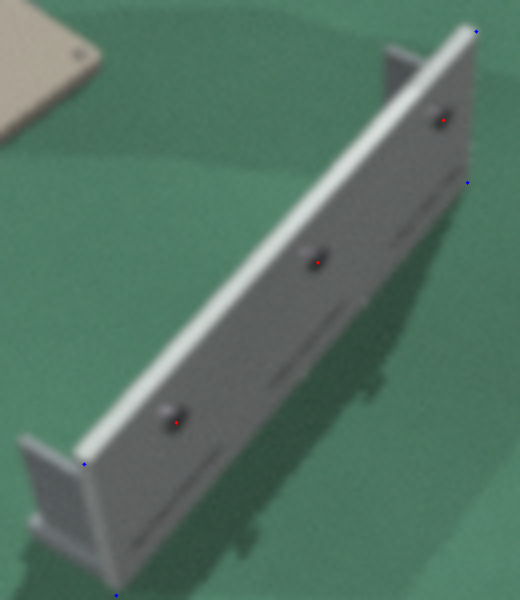

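View pics/c3.png

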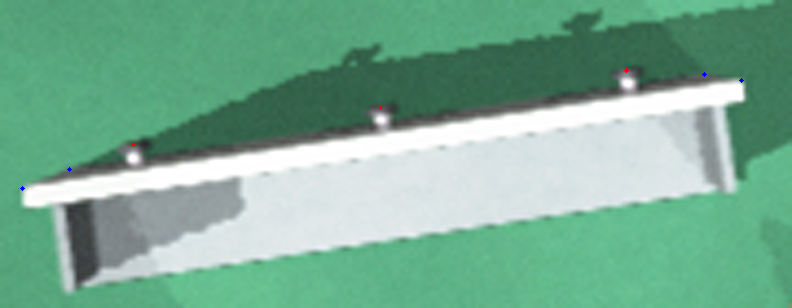

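The overlaid predictions land on the screw heads within about 1 px in both views: station origin (0.420, 0.005), yaw 7.7°. Carrying the holder to a standoff 100 mm in front of the face.

Emit:
arm_command(moves=[-3, -2.5, 0, 0, -3.3, -2.9, 0, 0, -3.3, -2.9, -0.2, 0, -3.3, -2.9, 0, 0, -3.3, -2.9, 0, 0, -3.2, -2.8, 0, 0, 0, 0, 0, -6, 0, 0, 0, -6, 0, 0, 0, -6, 0, 0, 0, -5, 0, 0, 0, 0, 0, 0, 0, 0])

```text
time: 5.57
ee_pos: [0.5241, 0.0096, 0.1872]
eef_rot: [0.998, 0.066, -0.001, -0.0]
ft_force: [-0.3, -0.7, -4.7]
width: 0.0157
grip_force: 40.0
```

```bash
python3 - <<'E'
from h import *
go([.5194,.018,.0975],7.7)
E
```

```text
t 5.6 shift cm [-0.33 -0.89  8.97] yaw 7.6 turn -0.1
```

Emit:
arm_command(moves=[-0.3, -0.9, 1, 0, 0, 0, 2, 0, 0, 0, 2, 0, 0, 0, 2, 0, 0, 0, 2, 0, 0, 0, 0, 0, 0, 0, 0, 0, 0, 0, 0, 0])

```text
time: 6.23
ee_pos: [0.521, 0.0188, 0.0991]
eef_rot: [0.998, 0.067, 0.0, -0.0]
ft_force: [-0.0, -0.6, -3.4]
width: 0.0161
grip_force: 40.0
```

```bash
python3 - <<'E'
from h import *
go([.5194,.018,.0965],7.7)
t=r.camera('top')[...,::-1];s=r.camera('scene')[...,::-1]
cv2.imwrite('pics/top2.png',t);cv2.imwrite('pics/scene2.png',s)
a=cv2.resize(t[225:315,250:390],(560,360),interpolation=cv2.INTER_CUBIC);b=cv2.resize(s[140:260,250:390],(560*5//8,300),interpolation=cv2.INTER_CUBIC)
b=cv2.resize(s[150:240,260:400],(560,360)[:2],interpolation=cv2.INTER_CUBIC)[:240]
cv2.imwrite('pics/c4.png',np.vstack([a[120:],b]))
y=np.radians(7.7);X=np.array([np.cos(y),np.sin(y),0]);Y=np.array([-X[1],X[0],0])
st,M=state();ci=r.camera_info('top')
e=st['ee_pos'].copy();e[2]=.0965-.0365+.104
for q in(.042,-.042):print(pix(ci,e-X*.060+Y*q), pix(ci,e-X*.054+Y*q))
E
```

```text
t 6.2 shift cm [-0.17  0.05  0.26] yaw 7.7 turn 0.0
[296.25055103 275.50763771] [295.89249424 273.01237761]
[331.10099497 270.3275923 ] [330.73347327 267.83792954]
```

View pics/c4.png

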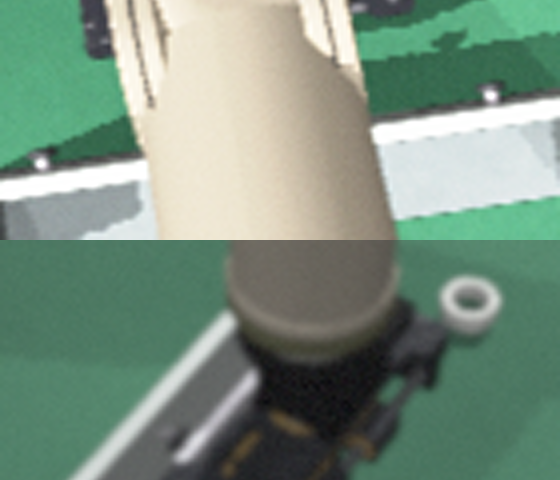

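Emit:
arm_command(moves=[-0.2, 0, 0.36, 0, 0, 0, 0, 0, -0.8, 0, 0, 0, -0.8, 0, 0, 0, -0.6, 0, 0, 0, -0.6, 0, 0, 0, -0.4, 0, 0, 0, -0.3, 0, 0, 0, 0, 0, 0, 0, 0, 0, 0, 0, 0, 0, 0, 0])

```text
time: 7.25
ee_pos: [0.4844, 0.0133, 0.0949]
eef_rot: [0.998, 0.068, 0.0, 0.0]
ft_force: [0.5, -0.3, -3.7]
width: 0.0156
grip_force: 40.0
```

```bash
cat >> h.py <<'E'
def st(yy=0,O=(.4203,.0046)):
    s,M=state();y=np.radians(7.7);X=np.array([np.cos(y),np.sin(y)]);Y=np.array([-X[1],X[0]]);d=s['ee_pos'][:2]-np.array(O)
    print('t',round(s['time'],1),'TCP station mm',(X@d*1000).round(1),(Y@d*1000-yy).round(1),(s['ee_pos'][2]*1000).round(1),'F stn',(X@s['ft_force'][:2]).round(1),(Y@s['ft_force'][:2]).round(1),s['ft_force'][2].round(1),'w',s['width'].round(4),'tq',s['torque'].round(2))
E
python3 -c "from h import *;st()"
```

```text
Traceback (most recent call last):
  File "h.py", line 21, in st
    print('t',round(s['time'],1),'TCP station mm',(X@d*1000).round(1),(Y@d*1000-yy).round(1),(s['ee_pos'][2]*1000).round(1),'F stn',(X@s['ft_force'][:2]).round(1),(Y@s['ft_force'][:2]).round(1),s['ft_force'][2].round(1),'w',s['width'].round(4),'tq',s['torque'].round(2))
                                                                                                                                                                                                                                ^^^^^^^^^^^^^^^^
AttributeError: 'float' object has no attribute 'round'
```

```bash
sed -i "s/s\['width'\].round(4)/round(s['width'],4)/" h.py; python3 -c "from h import *;st()"
```

```text
t 7.2 TCP station mm 64.7 0.1 94.9 F stn 0.4 -0.3 -3.7 w 0.0156 tq [-0.02 -0.12  0.01]
```

Emit:
arm_command(moves=[-0.2, 0, 0, 0, -0.2, 0, 0, 0, 0, 0, 0, 0, 0, 0, 0, 0])

```text
time: 7.58
ee_pos: [0.4815, 0.013, 0.0951]
eef_rot: [0.998, 0.068, 0.002, -0.0]
ft_force: [6.8, 0.8, -7.8]
width: 0.0157
grip_force: 40.0
```

```bash
python3 -c "from h import *;st()"
```

```text
t 7.6 TCP station mm 61.8 0.1 95.1 F stn 6.8 -0.1 -7.8 w 0.0157 tq [ 0.22 -1.51 -0.  ]
```

Contact with the panel at 61.8 mm. I'll back off 1.2 mm and slide down.

Emit:
arm_command(moves=[0.15, 0, 0, 0, 0, 0, 0.3, 0, 0, 0, 0.3, 0, 0, 0, 0.3, 0, 0, 0, 0.3, 0, 0, 0, 0.3, 0, 0, 0, 0.3, 0, 0, 0, 0, 0, 0, 0, 0, 0])

```text
time: 8.33
ee_pos: [0.4815, 0.013, 0.0766]
eef_rot: [0.998, 0.068, -0.0, -0.0]
ft_force: [-0.3, 0.0, -4.7]
width: 0.0155
grip_force: 40.0
```

```bash
python3 -c "from h import *;st()"
```

```text
t 8.3 TCP station mm 61.8 0.1 76.6 F stn -0.3 0.1 -4.7 w 0.0155 tq [ 0.06 -0.12 -0.03]
```

Emit:
arm_command(moves=[0, 0, 0.25, 0, 0, 0, 0.2, 0, 0, 0, 0.15, 0, 0, 0, 0, 0, 0, 0, 0, 0, 0, 0, 0, 0])

```text
time: 8.83
ee_pos: [0.4815, 0.0129, 0.071]
eef_rot: [0.998, 0.068, -0.0, 0.0]
ft_force: [-3.1, -0.4, 1.5]
width: 0.0157
grip_force: 40.0
```

```bash
python3 -c "from h import *;st()"
```

```text
t 8.8 TCP station mm 61.8 0.0 71.0 F stn -3.1 -0.0 1.5 w 0.0157 tq [-0.08  0.84  0.  ]
```

The screw now carries the weight (Fz -4.7 to +1.5) at the expected 71 mm. Releasing and heading to the guide.

Emit:
arm_command(moves=[0, 0, 0, 0, 0, 0, 0, 0, 0, 0, 0, 0, 0, 0, 0, 0, 0, 0, 0, 0, 0, 0, 0, 0, 0, 0, -2, 0, 0, 0, -3, 0, 0, 0, -4, 0, 0, 0, -4, 0, 0, 0, 0, 0, 0, 0, 0, 0], fingers=75)

```text
time: 9.83
ee_pos: [0.483, 0.013, 0.2032]
eef_rot: [0.998, 0.067, 0.002, 0.0]
ft_force: [0.1, 0.6, -1.6]
width: 0.0649
grip_force: 0.0
```

```bash
python3 -c "
from h import *;st();go([.655,.185,.22],-12)"
```

```text
t 9.8 TCP station mm 63.3 -0.0 203.2 F stn 0.2 0.6 -1.6 w 0.0649 tq [0.03 0.06 0.02]
t 9.8 shift cm [ 19.36 -14.72  -1.6 ] yaw 7.7 turn 19.7
```

Emit:
arm_command(moves=[3.2, -2.5, -0.4, 0, 3.2, -2.5, -0.4, 0, 3.2, -2.5, -0.4, 0, 3.2, -2.5, -0.4, 0, 3.2, -2.4, 0, 0, 3.3, -2.4, 0, 0, 0, 0, 0, 7, 0, 0, 0, 7, 0, 0, 0, 6, 0, 0, 0, 0, 0, 0, 0, 0])

```text
time: 10.75
ee_pos: [0.6525, 0.1856, 0.2154]
eef_rot: [0.994, -0.105, -0.001, 0.001]
ft_force: [-0.2, -0.3, 0.5]
width: 0.0649
grip_force: 0.0
```

```bash
python3 - <<'E'
from h import *
ci=r.camera_info('wrist');t=r.camera('wrist')[...,::-1];cv2.imwrite('pics/w2.png',t)
p=pix(ci,[.665,.185,.05]);x,y=map(int,p);x0,y0=max(x-90,0),max(y-90,0);print(x0,y0,ci['origin'],ci['attitude'])
cv2.imwrite('pics/c5.png',cv2.resize(t[y0:y0+180,x0:x0+180],(594,594),interpolation=cv2.INTER_CUBIC))
E
```

```text
229 118 [0.72940446 0.16949905 0.37702397] [ 0.09304982 -0.1137712   0.76902909 -0.62208689]
```

View pics/c5.png

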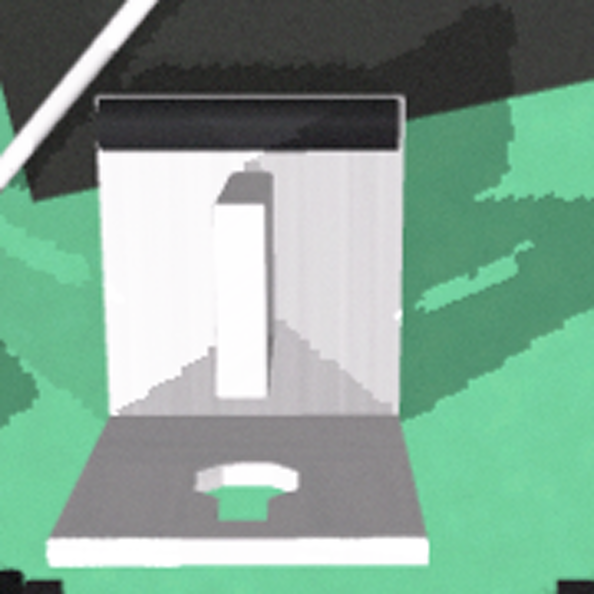

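The close view shows guide0: fin top from (295,180) to (310,239), plate top edge (243,281) to (359,281), roller along the ledge front. The driver's shaft is just off the ledge's front-left corner at (229,173).

```bash
python3 - <<'E'
from h import *
ci=r.camera_info('wrist')
f=lambda u,v,z:onz(ci,229+u/3.3,118+v/3.3,z)
F=[f(216,204,.074),f(265,204,.074),f(216,398,.074),f(267,398,.074)];c,d=f(47,540,.104),f(428,540,.104)
fr,bk=(F[0]+F[1])/2,(F[2]+F[3])/2
print('fin',fr,bk,np.linalg.norm(fr-bk),np.linalg.norm(F[0]-F[1]),'yaw',np.degrees(np.arctan2(*(fr-bk)[1::-1])))
print('plate',c,d,np.linalg.norm(c-d),np.degrees(np.arctan2(-(c-d)[0],(c-d)[1])))
X=np.array([np.cos(np.radians(-12)),np.sin(np.radians(-12)),0])
print(fr-.016*X,bk+.030*X,(c+d)/2+.06*X)
go(list(((fr-.016*X+bk+.030*X)/2)[:2])+[.036],-12)
E
```

```text
fin [0.69418939 0.19219039 0.074     ] [0.64952742 0.20215118 0.074     ] 0.04575924666592457 0.011131383941344691 yaw -12.57269077045092
plate [0.63464685 0.24816062 0.104     ] [0.61707417 0.16587695 0.104     ] 0.0841391856199797 -12.055113745680346
[0.67853902 0.19551698 0.074     ] [0.67887184 0.19591383 0.074     ] [0.68454937 0.19454408 0.104     ]
t 10.8 shift cm [ 2.37 -1.56 17.98] yaw -12.0 turn -0.0
```

Emit:
arm_command(moves=[2.4, -1.5, 2, 0, 0, 0, 3, 0, 0, 0, 3, 0, 0, 0, 3, 0, 0, 0, 3, 0, 0, 0, 2.5, 0, 0, 0, 1.5, 0, 0, 0, 0, 0, 0, 0, 0, 0])

```text
time: 11.55
ee_pos: [0.6795, 0.1951, 0.037]
eef_rot: [0.994, -0.106, -0.0, 0.0]
ft_force: [-0.0, -0.0, 0.0]
width: 0.0654
grip_force: 0.0
```

Emit:
arm_command(moves=[0, 0, 0, 0, 0, 0, 0, 0, 0, 0, 0, 0, 0, 0, 0, 0, 0, 0, 0, 0, 0, 0, 0, 0, 0, 0, 0, 0, 0, 0, 0, 0, 0, 0, 0, 0, 0, 0, 0, 0, 0, 0, 0, 0, 0, 0, 0, 0], fingers=0)

```text
time: 12.55
ee_pos: [0.6796, 0.1953, 0.0368]
eef_rot: [0.994, -0.107, 0.0, -0.0]
ft_force: [-0.0, 0.1, 0.4]
width: 0.0113
grip_force: 40.0
```

```bash
python3 - <<'E'
from h import *
st()
y=np.radians(7.7);X=np.array([np.cos(y),np.sin(y)]);Y=np.array([-X[1],X[0]])
go(list(np.array([.4203,.0046])+.1*X+.14*Y)+[.0960],7.7)
E
```

```text
t 12.6 TCP station mm 282.5 154.2 36.8 F stn 0.0 0.1 0.4 w 0.0113 tq [ 0.14 -0.09 -0.05]
t 12.6 shift cm [-16.67   7.56  -5.92] yaw -12.2 turn -19.9
```

Emit:
arm_command(moves=[0, 0, -2, 0, 0, 0, -3, 0, 0, 0, -3, 0, 0, 0, -2, 0, -3.3, 1.5, 0, 0, -3.4, 1.5, 0, 0, -3.4, 1.5, 0, 0, -3.3, 1.5, 0, 0, -3.2, 1.6, 0, 0, 0, 0, 0, -7, 0, 0, 0, -7, 0, 0, 0, -6])

```text
time: 13.55
ee_pos: [0.5004, 0.1556, 0.1367]
eef_rot: [0.997, 0.071, -0.0, 0.001]
ft_force: [0.4, 0.3, -3.6]
width: 0.0115
grip_force: 40.0
```

Emit:
arm_command(moves=[0, 0, 1, 0, 0, 0, 1.5, 0, 0, 0, 1, 0, 0, 0, 0.4, 0, 0, 0, 0, 0, 0, 0, 0, 0])

```text
time: 14.05
ee_pos: [0.5011, 0.1562, 0.0977]
eef_rot: [0.998, 0.067, -0.0, 0.0]
ft_force: [0.6, 0.2, -4.2]
width: 0.0119
grip_force: 40.0
```

```bash
python3 - <<'E'
from h import *
st(140)
y=np.radians(7.7);X=np.array([np.cos(y),np.sin(y)]);Y=np.array([-X[1],X[0]])
go(list(np.array([.4203,.0046])+.1*X+.14*Y)+[.0955],7.7)
E
```

```text
t 14.1 TCP station mm 100.4 -0.6 97.7 F stn 0.7 0.1 -4.2 w 0.0119 tq [ 0.04 -0.05 -0.03]
t 14.1 shift cm [-0.04 -0.06  0.22] yaw 7.7 turn -0.0
```

Emit:
arm_command(moves=[0, -0.06, 0.2, 0, 0, 0, 0, 0, -0.8, 0, 0, 0, -0.8, 0, 0, 0, -0.6, 0, 0, 0, -0.6, 0, 0, 0, -0.4, 0, 0, 0, -0.3, 0, 0, 0, 0, 0, 0, 0, 0, 0, 0, 0])

```text
time: 14.88
ee_pos: [0.4666, 0.152, 0.096]
eef_rot: [0.998, 0.067, 0.0, 0.0]
ft_force: [-0.1, 0.4, -3.8]
width: 0.0117
grip_force: 40.0
```

```bash
python3 -c "from h import *;st(140)"
```

```text
t 14.9 TCP station mm 65.6 -0.2 96.0 F stn -0.1 0.4 -3.8 w 0.0117 tq [ 0.04 -0.06 -0.03]
```

Emit:
arm_command(moves=[-0.2, 0, 0, 0, -0.2, 0, 0, 0, 0, 0, 0, 0, 0, 0, 0, 0])

```text
time: 15.22
ee_pos: [0.4624, 0.1515, 0.0958]
eef_rot: [0.998, 0.068, -0.0, 0.0]
ft_force: [-0.1, -0.1, -3.9]
width: 0.0115
grip_force: 40.0
```

```bash
python3 -c "from h import *;st(140)"
```

```text
t 15.2 TCP station mm 61.4 -0.1 95.8 F stn -0.1 -0.1 -3.9 w 0.0115 tq [ 0.05 -0.09  0.03]
```

Emit:
arm_command(moves=[-0.2, 0, 0, 0, 0, 0, 0, 0, 0, 0, 0, 0])

```text
time: 15.47
ee_pos: [0.4615, 0.1514, 0.0961]
eef_rot: [0.998, 0.067, 0.001, -0.0]
ft_force: [5.1, 1.6, -8.1]
width: 0.0116
grip_force: 40.0
```

```bash
python3 -c "from h import *;st(140)"
```

```text
t 15.5 TCP station mm 60.5 -0.1 96.1 F stn 5.2 0.9 -8.1 w 0.0116 tq [ 0.23 -1.19  0.02]
```

Contact at 60.5 mm. Backing off 1.2 mm and sliding down 25 mm.

Emit:
arm_command(moves=[0.2, 0, 0, 0, 0, 0, 0.3, 0, 0, 0, 0.3, 0, 0, 0, 0.3, 0, 0, 0, 0.3, 0, 0, 0, 0.3, 0, 0, 0, 0.4, 0, 0, 0, 0.3, 0, 0, 0, 0.2, 0, 0, 0, 0, 0, 0, 0, 0, 0])

```text
time: 16.38
ee_pos: [0.4625, 0.1515, 0.0718]
eef_rot: [0.998, 0.068, 0.0, 0.0]
ft_force: [-0.1, -0.1, -4.0]
width: 0.0119
grip_force: 40.0
```

```bash
python3 -c "from h import *;st(140)"
```

```text
t 16.4 TCP station mm 61.5 -0.1 71.8 F stn -0.1 -0.1 -4.0 w 0.0119 tq [ 0.02 -0.05  0.03]
```

Emit:
arm_command(moves=[0, 0, 0.15, 0, 0, 0, 0.1, 0, 0, 0, 0, 0, 0, 0, 0, 0])

```text
time: 16.72
ee_pos: [0.4622, 0.1516, 0.0702]
eef_rot: [0.998, 0.068, -0.0, 0.0]
ft_force: [-6.1, -1.9, 10.3]
width: 0.0117
grip_force: 40.0
```

```bash
python3 -c "from h import *;st(140)"
```

```text
t 16.7 TCP station mm 61.3 0.1 70.2 F stn -6.3 -1.0 10.3 w 0.0117 tq [-0.39  1.87  0.01]
```

Seated. Release, go up and head to the 68 mm ring.

Emit:
arm_command(moves=[0, 0, 0, 0, 0, 0, 0, 0, 0, 0, 0, 0, 0, 0, 0, 0, 0, 0, 0, 0, 0, 0, 0, 0, 0, 0, -2, 0, 0, 0, -3, 0, 0, 0, -4, 0, 0, 0, -4, 0, 0, 0, 0, 0, 0, 0, 0, 0], fingers=100)

```text
time: 17.72
ee_pos: [0.4638, 0.1519, 0.2016]
eef_rot: [0.998, 0.067, 0.002, -0.0]
ft_force: [-0.6, -0.5, -0.3]
width: 0.0828
grip_force: 0.0
```

```bash
python3 -c "
from h import *;st();go([.515,.403,.2],7.7)"
```

```text
t 17.7 TCP station mm 62.8 140.2 201.6 F stn -0.7 -0.4 -0.3 w 0.0828 tq [ 0.02 -0.01 -0.03]
t 17.7 shift cm [  8.45 -24.19   0.21] yaw 7.7 turn 0.0
```

Emit:
arm_command(moves=[1.2, -3.5, 0, 0, 1.2, -3.5, 0, 0, 1.2, -3.5, 0, 0, 1.2, -3.5, 0, 0, 1.2, -3.5, 0, 0, 1.2, -3.4, 0, 0, 1.2, -3.3, 0, 0, 0, 0, 0, 0, 0, 0, 0, 0])

```text
time: 18.47
ee_pos: [0.5115, 0.4044, 0.1967]
eef_rot: [0.998, 0.069, -0.002, 0.0]
ft_force: [0.5, -0.3, -0.5]
width: 0.0869
grip_force: 0.0
```

```bash
cat >> h.py <<'E'
def rings(n='wrist',im=None,zc=.012):
    """white discs: (x,y) by the hole centre at mid height, outer diameter by the rim at top"""
    ci=r.camera_info(n); im=r.camera(n)[...,::-1] if im is None else im
    hsv=cv2.cvtColor(np.ascontiguousarray(im),cv2.COLOR_BGR2HSV)
    m=((hsv[...,1]<50)&(hsv[...,2]>150)).astype(np.uint8)
    cs,hi=cv2.findContours(m,cv2.RETR_CCOMP,cv2.CHAIN_APPROX_NONE)
    for i,c in enumerate(cs):
        if hi[0][i][3]>=0 or len(c)<25 or cv2.contourArea(c)<70:continue
        (u,v),_,_=e=cv2.fitEllipse(c); a,b=e[1]
        if b>1.35*a or abs(np.pi*a*b/4-cv2.contourArea(c))>.12*cv2.contourArea(c)+20:continue
        j=hi[0][i][2]
        if j<0:continue
        k=max((q for q in range(len(cs)) if hi[0][q][3]==i),key=lambda q:cv2.contourArea(cs[q]))
        ur,vr=cv2.minEnclosingCircle(cs[k])[0]
        p=onz(ci,u,v,zc);sc=np.linalg.norm(onz(ci,u+1,v,zc)-p)
        print(n,'px',round(u),round(v),'xy',p[:2].round(4),'hole',onz(ci,ur,vr,.0075)[:2].round(4),'dia mm',round((b+1)*sc*1000,1),round((a+1)*sc*1000,1))
    return im
E
python3 - <<'E'
from h import *
st(140);rings();t=rings('top');s=r.camera('scene')[...,::-1]
cv2.imwrite('pics/c6.png',np.hstack([cv2.resize(t[225:325,225:385],(400,250),interpolation=cv2.INTER_CUBIC),cv2.resize(s[130:290,220:390],(400,376),interpolation=cv2.INTER_CUBIC)[:250]*1]));cv2.imwrite('pics/s6.png',s)
E
```

```text
t 18.5 TCP station mm 143.9 244.0 196.7 F stn 0.4 -0.3 -0.5 w 0.0869 tq [-0.04  0.05  0.03]
wrist px 321 198 xy [0.5291 0.4085] hole [0.5275 0.4086] dia mm 67.9 67.2
top px 206 282 xy [0.4395 0.3058] hole [0.4392 0.3075] dia mm 44.3 43.1
top px 436 276 xy [ 0.4463 -0.3171] hole [ 0.4463 -0.3193] dia mm 55.3 52.5
top px 466 243 xy [ 0.5361 -0.4026] hole [ 0.5363 -0.4046] dia mm 63.1 60.4
top px 147 211 xy [0.6334 0.4678] hole [0.6343 0.453 ] dia mm 79.6 63.3
```

View pics/c6.png

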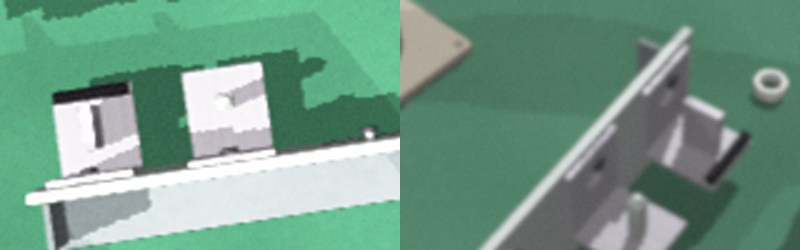

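Both brackets hang upright and locked: in the top view the holder's ledge is at the middle screw and the guide's at the left, plates flush with the panel. Now ring0.

```bash
python3 - <<'E'
from h import *
ci=r.camera_info('top');print('post top',onz(ci,314.6,265,.105))
go([.5283,.4085,.004],7.7)
E
```

```text
post top [0.4810062  0.00977086 0.105     ]
t 18.6 shift cm [ 1.6  -0.55 19.45] yaw 7.7 turn -0.0
```

Emit:
arm_command(moves=[1.6, -0.55, 3, 0, 0, 0, 3.5, 0, 0, 0, 3.5, 0, 0, 0, 3.5, 0, 0, 0, 3, 0, 0, 0, 2, 0, 0, 0, 0.95, 0, 0, 0, 0, 0, 0, 0, 0, 0])

```text
time: 19.37
ee_pos: [0.5289, 0.4098, 0.0059]
eef_rot: [0.998, 0.067, 0.0, -0.0]
ft_force: [0.6, 0.1, 0.8]
width: 0.0874
grip_force: 0.0
```

Emit:
arm_command(moves=[0, 0, 0, 0, 0, 0, 0, 0, 0, 0, 0, 0, 0, 0, 0, 0, 0, 0, 0, 0, 0, 0, 0, 0, 0, 0, 0, 0, 0, 0, 0, 0], fingers=0, squeeze=15)

```text
time: 20.03
ee_pos: [0.5289, 0.4102, 0.0059]
eef_rot: [0.998, 0.067, 0.001, 0.0]
ft_force: [-0.1, -2.5, 5.8]
width: 0.068
grip_force: 15.0
```

```bash
python3 - <<'E'
from h import *
st();go([.4815,.013,.16],7.7)
E
```

```text
t 20.0 TCP station mm 162.0 387.4 5.9 F stn -0.4 -2.4 5.8 w 0.068 tq [-0.61  0.04 -0.08]
t 20.0 shift cm [-10.01  38.72 -15.42] yaw 7.7 turn 0.0
```

Emit:
arm_command(moves=[0, 0, -2, 0, 0, 0, -4, 0, 0, 0, -4, 0, 0, 0, -4, 0, 0, 0, -2, 0, -1.6, 3.8, 0, 0, -1.6, 3.8, 0, 0, -1.6, 3.8, 0, 0, -1.6, 3.8, 0, 0, -1.6, 3.8, 0, 0, -1, 3.8, 0, 0, -1, 3.8, 0, 0])

```text
time: 21.03
ee_pos: [0.4641, 0.1315, 0.165]
eef_rot: [0.998, 0.068, 0.0, 0.0]
ft_force: [1.1, -0.7, -1.4]
width: 0.0685
grip_force: 15.0
```

Emit:
arm_command(moves=[0, 3.8, 0, 0, 0, 3.8, 0, 0, 0, 2.5, 0, 0, 0, 1.5, 0, 0, 0, 0.5, 0, 0, 0, 0, 0, 0, 0, 0, 0, 0, 0, 0, 0, 0])

```text
time: 21.7
ee_pos: [0.4812, 0.015, 0.1649]
eef_rot: [0.998, 0.069, 0.0, -0.0]
ft_force: [0.1, -0.4, -1.1]
width: 0.0683
grip_force: 15.0
```

```bash
python3 - <<'E'
from h import *
st();go([.4815,.013,.112],7.7);cv2.imwrite('pics/w3.png',r.camera('wrist')[...,::-1])
E
```

```text
t 21.7 TCP station mm 61.7 2.2 164.9 F stn 0.1 -0.4 -1.1 w 0.0683 tq [0.06 0.08 0.  ]
t 21.7 shift cm [0.01 0.21 5.29] yaw 7.9 turn 0.2
```

View pics/w3.png

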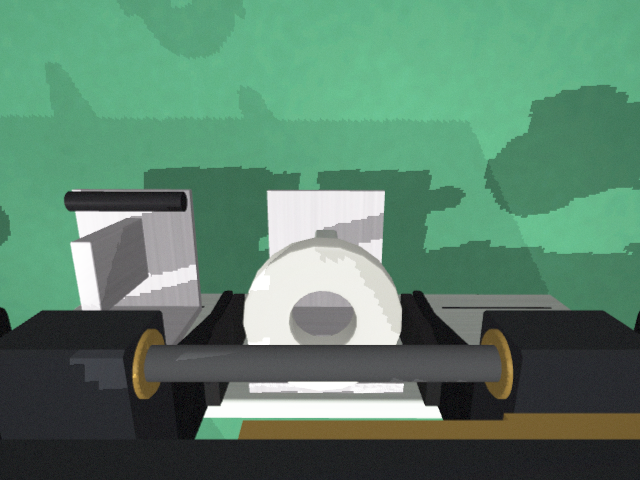

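The view shows ring0 held level, hole at about (323,315), with the post just showing at (326,233) behind its rim. Checking the ring's offset in the grip.

```bash
python3 - <<'E'
from h import *
ci=r.camera_info('wrist');s,M=state();z=s['ee_pos'][2]-.0059+.015
t=onz(ci,323,238,z);l,q=onz(ci,245,318,z),onz(ci,402,318,z)
c=(l+q)/2;print('dia',np.linalg.norm(l-q),'ring centre tool cm',M.T@(c-s['ee_pos'])*100,'from far rim',M.T@(t-s['ee_pos'])*100)
cs=M.T@(ci['origin']-s['ee_pos'])
for u in(320,332):print('post edge',M.T@(onz(ci,u,233,.1)-s['ee_pos'])*100)
print('ledge mid', (onz(ci,267,191,.041)+onz(ci,384,191,.041))/2-.036*M[:,0])
E
```

```text
dia 0.06567883796332714 ring centre tool cm [ 0.14499922 -0.00148763 -0.90999006] from far rim [ 3.61694688 -0.02442025 -0.90975487]
post edge [ 1.86845595 -0.18246765  6.48526894]
post edge [1.86846757 0.51570481 6.48506352]
ledge mid [0.47941235 0.01290222 0.04099763]
```

Emit:
arm_command(moves=[-0.25, 0.2, 1, 0, 0, 0, 2, 0, 0, 0, 2, 0, 0, 0, 0.8, 0, 0, 0, 0.6, 0, 0, 0, 0.6, 0, 0, 0, 0, 0, 0, 0, 0, 0])

```text
time: 22.42
ee_pos: [0.4794, 0.0111, 0.0952]
eef_rot: [0.998, 0.068, 0.0, 0.0]
ft_force: [0.1, -0.6, -0.9]
width: 0.0681
grip_force: 15.0
```

```bash
python3 -c "from h import *;st()"
```

```text
t 22.4 TCP station mm 59.4 -1.5 95.2 F stn 0.0 -0.6 -0.9 w 0.0681 tq [ 0.02 -0.02 -0.03]
```

Emit:
arm_command(moves=[0, -0.15, 0.6, 0, 0, 0, 1, 0, 0, 0, 1, 0, 0, 0, 1, 0, 0, 0, 0.6, 0, 0, 0, 0.3, 0, 0, 0, 0, 0, 0, 0, 0, 0])

```text
time: 23.08
ee_pos: [0.4789, 0.0125, 0.0498]
eef_rot: [0.998, 0.068, -0.0, -0.0]
ft_force: [0.8, -0.2, -1.0]
width: 0.0678
grip_force: 15.0
```

```bash
python3 -c "from h import *;st()"
```

```text
t 23.1 TCP station mm 59.2 -0.1 49.8 F stn 0.8 -0.3 -1.0 w 0.0678 tq [0.02 0.05 0.  ]
```

Emit:
arm_command(moves=[0, 0, 0.2, 0, 0, 0, 0, 0, 0, 0, 0, 0, 0, 0, 0, 0, 0, 0, 0, 0, 0, 0, 0, 0, 0, 0, -2, 0, 0, 0, -4, 0, 0, 0, -4, 0, 0, 0, -4, 0, 0, 0, 0, 0, 0, 0, 0, 0], fingers=100)

```text
time: 24.08
ee_pos: [0.4803, 0.0125, 0.1903]
eef_rot: [0.998, 0.067, 0.002, 0.0]
ft_force: [-0.4, -0.2, -1.0]
width: 0.0868
grip_force: 0.0
```

```bash
python3 - <<'E'
from h import *
st();go([.518,-.403,.2],7.7)
E
```

```text
t 24.1 TCP station mm 60.5 -0.2 190.3 F stn -0.5 -0.1 -1.0 w 0.0868 tq [-0.    0.03 -0.07]
t 24.1 shift cm [-1.85 41.68 -0.93] yaw 7.7 turn 0.0
```

Emit:
arm_command(moves=[0, 3.8, 0, 0, 0, 3.8, 0, 0, 0, 3.8, 0, 0, 0, 3.8, 0, 0, 0, 3.8, 0, 0, 0, 3.8, 0, 0, 0, 3.8, 0, 0, -0.5, 3.8, 0, 0, -0.5, 3.8, 0, 0, 0, 3.8, 0, 0, 0, 3, 0, 0, 0, 1, 0, 0])

```text
time: 25.08
ee_pos: [0.5233, -0.4101, 0.1853]
eef_rot: [0.998, 0.065, -0.002, 0.0]
ft_force: [-0.2, 0.5, 0.1]
width: 0.087
grip_force: 0.0
```

Emit:
arm_command(moves=[0, 0, 0, 7, 0, 0, 0, 7, 0, 0, 0, 7, 0, 0, 0, 7, 0, 0, 0, 7, 0, 0, 0, 7, 0, 0, 0, 7, 0, 0, 0, 7, 0, 0, 0, 4, 0, 0, 0, 0, 0, 0, 0, 0, 0, 0, 0, 0])

```text
time: 26.08
ee_pos: [0.5255, -0.4046, 0.1871]
eef_rot: [0.898, -0.439, -0.001, -0.0]
ft_force: [0.2, 0.4, -0.5]
width: 0.0869
grip_force: 0.0
```

```bash
python3 - <<'E'
from h import *
s,M=state();print(s['joint_positions']);cv2.imwrite('pics/w4.png',rings());rings('top');go([.536,-.403,.006],-52)
E
```

```text
[ 0.56478097  0.43328875  0.03092542  1.39916805 -0.01345883  1.31040062
 -1.88348069]
wrist px 309 218 xy [ 0.5357 -0.4005] hole [ 0.5348 -0.3992] dia mm 59.1 58.0
top px 206 282 xy [0.4395 0.3059] hole [0.4387 0.308 ] dia mm 43.3 42.7
top px 436 276 xy [ 0.4463 -0.3171] hole [ 0.4462 -0.3189] dia mm 55.2 52.5
top px 466 243 xy [ 0.5367 -0.4026] hole [ 0.5363 -0.4032] dia mm 64.3 61.7
top px 147 211 xy [0.6327 0.467 ] hole [0.6425 0.4476] dia mm 82.8 62.8
t 26.2 shift cm [ 0.5  -0.95 18.15] yaw -52.1 turn -0.1
```

Emit:
arm_command(moves=[0.35, -1.1, 3, 0, 0, 0, 3.5, 0, 0, 0, 3.5, 0, 0, 0, 3.5, 0, 0, 0, 2.5, 0, 0, 0, 1.5, 0, 0, 0, 0.6, 0, 0, 0, 0, 0, 0, 0, 0, 0])

```text
time: 26.93
ee_pos: [0.5369, -0.4015, 0.0078]
eef_rot: [0.898, -0.44, 0.001, 0.0]
ft_force: [-0.6, -0.3, 0.6]
width: 0.0872
grip_force: 0.0
```

Emit:
arm_command(moves=[0, 0, 0, 0, 0, 0, 0, 0, 0, 0, 0, 0, 0, 0, 0, 0, 0, 0, 0, 0, 0, 0, 0, 0, 0, 0, 0, 0, 0, 0, 0, 0, 0, 0, 0, 0], fingers=0)

```text
time: 27.68
ee_pos: [0.5366, -0.4013, 0.0073]
eef_rot: [0.898, -0.44, 0.0, 0.0]
ft_force: [-0.7, 0.2, 4.8]
width: 0.0591
grip_force: 15.0
```

Emit:
arm_command(moves=[0, 0, -2, 0, 0, 0, -4, 0, 0, 0, -4, 0, 0, 0, -4, 0, 0, 0, -2.5, 0, 0, 0, 0, -7, 0, 0, 0, -7, 0, 0, 0, -7, 0, 0, 0, -7, 0, 0, 0, -7, 0, 0, 0, -7, 0, 0, 0, -7])

```text
time: 28.68
ee_pos: [0.5361, -0.401, 0.1712]
eef_rot: [1.0, -0.025, -0.0, -0.0]
ft_force: [-0.2, -0.6, -1.9]
width: 0.0588
grip_force: 15.0
```

Emit:
arm_command(moves=[0, 0, 0, -7, 0, 0, 0, -4, 0, 0, 0, 0, 0, 0, 0, 0])

```text
time: 29.02
ee_pos: [0.5362, -0.4011, 0.1714]
eef_rot: [0.998, 0.066, -0.0, -0.0]
ft_force: [-0.2, -0.1, -1.2]
width: 0.0589
grip_force: 15.0
```

```bash
python3 - <<'E'
from h import *
st();go([.4795,.013,.175],7.7)
E
```

```text
t 29.0 TCP station mm 60.5 -417.6 171.4 F stn -0.3 -0.1 -1.2 w 0.0589 tq [ 0.02 -0.01 -0.03]
t 29.0 shift cm [ -0.15 -41.79  -0.34] yaw 7.6 turn -0.1
```

Emit:
arm_command(moves=[0, -3, 0, 0, 0, -3.8, 0, 0, 0, -3.8, 0, 0, 0, -3.8, 0, 0, 0, -3.8, 0, 0, 0, -3.8, 0, 0, 0, -3.8, 0, 0, 0, -3.8, 0, 0, 0, -3.8, 0, 0, 0, -3.8, 0, 0, 0, -3, 0, 0, 0, -1, 0, 0])

```text
time: 30.02
ee_pos: [0.4801, 0.0123, 0.1722]
eef_rot: [0.998, 0.069, 0.0, -0.001]
ft_force: [0.6, 0.1, 0.0]
width: 0.0588
grip_force: 15.0
```

Emit:
arm_command(moves=[0, -0.5, 0, 0, 0, 0, 0, 0, 0, 0, 0, 0])

```text
time: 30.27
ee_pos: [0.4804, 0.0107, 0.1718]
eef_rot: [0.998, 0.066, -0.0, 0.0]
ft_force: [0.2, 0.3, -0.4]
width: 0.0593
grip_force: 15.0
```

```bash
cat >> h.py <<'E'
def held(dz):
    """held ring centre in the tool frame (cm) from its visible far rim, ring underside dz below the TCP"""
    ci=r.camera_info('wrist');s,M=state();im=r.camera('wrist')[...,::-1]
    D=s['width'];z=s['ee_pos'][2]-dz+.015
    hsv=cv2.cvtColor(np.ascontiguousarray(im),cv2.COLOR_BGR2HSV);m=((hsv[...,1]<50)&(hsv[...,2]>110)).astype(np.uint8)
    # scan outward along several headings from the expected centre for the rim
    P=[];c0=s['ee_pos']+0;c0[2]=z;cs=c0+.0*M[:,0]
    for a in np.radians(range(-65,66,5)):
        for q in np.arange(D/2+.008,D/2-.012,-.0003):
            u,v=pix(ci,cs+q*(np.cos(a)*M[:,0]+np.sin(a)*M[:,1]))
            if v<335 and m[int(round(v)),int(round(u))]:
                P.append(q*np.array([np.cos(a),np.sin(a)]));break
    P=np.array(P);from scipy.optimize import least_squares
    f=least_squares(lambda c:np.linalg.norm(P-c,axis=1)-D/2,[0,0],loss='soft_l1',f_scale=.0005)
    print('ring in tool cm',(f.x*100).round(2),'resid mm',(np.abs(f.fun).mean()*1000).round(2),len(P));return im
E
python3 - <<'E'
from h import *
st();cv2.imwrite('pics/w5.png',held(.0073));go([.4795,.013,.175],7.7)
E
```

```text
t 30.3 TCP station mm 60.4 -2.0 171.8 F stn 0.2 0.3 -0.4 w 0.0593 tq [-0.02  0.03 -0.04]
ring in tool cm [ 0.83 -0.05] resid mm 1.65 27
t 30.3 shift cm [-0.05 -0.27 -0.33] yaw 7.6 turn -0.1
```

Emit:
arm_command(moves=[0, -0.2, 1, 0, 0, 0, 2, 0, 0, 0, 2, 0, 0, 0, 1, 0, 0, 0, 0.6, 0, 0, 0, 0.6, 0, 0, 0, 0, 0, 0, 0, 0, 0])

```text
time: 30.98
ee_pos: [0.4803, 0.014, 0.1002]
eef_rot: [0.998, 0.067, 0.0, 0.0]
ft_force: [1.1, -0.3, -0.5]
width: 0.0589
grip_force: 15.0
```

```bash
python3 -c "from h import *;st()"
```

```text
t 31.0 TCP station mm 60.7 1.2 100.2 F stn 1.0 -0.5 -0.5 w 0.0589 tq [-0.01 -0.02  0.  ]
```

Threaded without contact force. Continuing down with a small y correction.

Emit:
arm_command(moves=[0, 0.1, 0.6, 0, 0, 0, 1, 0, 0, 0, 0.9, 0, 0, 0, 0.6, 0, 0, 0, 0.3, 0, 0, 0, 0, 0, 0, 0, 0, 0])

```text
time: 31.57
ee_pos: [0.48, 0.0131, 0.0657]
eef_rot: [0.998, 0.068, -0.0, -0.0]
ft_force: [0.1, -0.4, -1.6]
width: 0.0586
grip_force: 15.0
```

```bash
python3 -c "from h import *;st()"
```

```text
t 31.6 TCP station mm 60.3 0.5 65.7 F stn 0.0 -0.4 -1.6 w 0.0586 tq [ 0.05 -0.02 -0.02]
```

Emit:
arm_command(moves=[0, 0, 0, 0, 0, 0, 0, 0, 0, 0, 0, 0, 0, 0, 0, 0, 0, 0, 0, 0, 0, 0, 0, 0, 0, 0, -2, 0, 0, 0, -4, 0, 0, 0, -4, 0, 0, 0, -3, 0, 0, 0, 0, 0, 0, 0, 0, 0], fingers=100)

```text
time: 32.57
ee_pos: [0.4811, 0.0131, 0.1976]
eef_rot: [0.998, 0.068, 0.002, 0.0]
ft_force: [0.1, 0.0, -1.0]
width: 0.087
grip_force: 0.0
```

```bash
python3 - <<'E'
from h import *
st();go([.44,-.318,.19],7.7)
E
```

```text
t 32.6 TCP station mm 61.4 0.3 197.6 F stn 0.1 0.0 -1.0 w 0.087 tq [-0.01  0.01  0.02]
t 32.6 shift cm [-8.54 32.25  0.76] yaw 7.7 turn 0.0
```

Emit:
arm_command(moves=[-0.8, 3.8, 0, 0, -0.8, 3.8, 0, 0, -0.8, 3.8, 0, 0, -0.8, 3.8, 0, 0, -0.8, 3.8, 0, 0, -0.8, 3.8, 0, 0, -0.8, 3.8, 0, 0, -0.8, 3, 0, 0, -0.8, 2, 0, 0, -0.4, 0.7, 0, 0, 0, 0, 0, 0, 0, 0, 0, 0])

```text
time: 33.57
ee_pos: [0.4482, -0.3161, 0.1949]
eef_rot: [0.998, 0.068, -0.001, -0.001]
ft_force: [-0.5, 1.6, -0.0]
width: 0.087
grip_force: 0.0
```

```bash
python3 - <<'E'
from h import *
st();cv2.imwrite('pics/w6.png',rings());rings('top');go([.4463,-.318,.006],7.7)
E
```

```text
t 33.6 TCP station mm -15.3 -321.5 194.9 F stn -0.3 1.7 -0.0 w 0.087 tq [0.05 0.03 0.05]
wrist px 321 222 xy [ 0.4454 -0.3143] hole [ 0.4441 -0.3144] dia mm 50.3 49.7
top px 206 282 xy [0.4396 0.3059] hole [0.4392 0.3075] dia mm 43.1 43.0
top px 147 211 xy [0.6335 0.4683] hole [0.6343 0.4557] dia mm 78.6 62.9
t 33.7 shift cm [-0.3   0.25 18.95] yaw 7.9 turn 0.2
```

Emit:
arm_command(moves=[-0.25, -0.12, 3, 0, 0, 0, 3.5, 0, 0, 0, 3.5, 0, 0, 0, 3.5, 0, 0, 0, 3, 0, 0, 0, 1.8, 0, 0, 0, 0.6, 0, 0, 0, 0, 0, 0, 0, 0, 0])

```text
time: 34.42
ee_pos: [0.4466, -0.3159, 0.0079]
eef_rot: [0.998, 0.068, 0.001, 0.0]
ft_force: [-0.2, 0.0, 0.3]
width: 0.0873
grip_force: 0.0
```

Emit:
arm_command(moves=[0, 0, 0, 0, 0, 0, 0, 0, 0, 0, 0, 0, 0, 0, 0, 0, 0, 0, 0, 0, 0, 0, 0, 0, 0, 0, 0, 0, 0, 0, 0, 0, 0, 0, 0, 0, 0, 0, 0, 0], fingers=0)

```text
time: 35.25
ee_pos: [0.4457, -0.3164, 0.007]
eef_rot: [0.998, 0.068, 0.0, 0.0]
ft_force: [-0.3, 1.4, 3.1]
width: 0.0495
grip_force: 15.0
```

Emit:
arm_command(moves=[0, 0, -2, 0, 0, 0, -4, 0, 0, 0, -4, 0, 0, 0, -4, 0, 0, 0, -3.5, 0, 0, 0, 0, 0, 0, 0, 0, 0])

```text
time: 35.83
ee_pos: [0.4466, -0.317, 0.1838]
eef_rot: [0.998, 0.067, 0.002, 0.001]
ft_force: [0.5, -0.2, -1.1]
width: 0.0494
grip_force: 15.0
```

```bash
python3 - <<'E'
from h import *
st();go([.4797,.013,.185],7.7)
E
```

```text
t 35.8 TCP station mm -17.0 -322.2 183.8 F stn 0.4 -0.3 -1.1 w 0.0494 tq [ 0.02  0.05 -0.04]
t 35.8 shift cm [  7.72 -32.25  -0.19] yaw 7.7 turn 0.0
```

Emit:
arm_command(moves=[0.8, -3.5, 0, 0, 0.8, -3.8, 0, 0, 0.8, -3.8, 0, 0, 0.8, -3.8, 0, 0, 0.8, -3.8, 0, 0, 0.8, -3.8, 0, 0, 0.8, -3.8, 0, 0, 0.8, -3, 0, 0, 0.8, -2, 0, 0, 0.45, -1, 0, 0, 0, 0, 0, 0, 0, 0, 0, 0])

```text
time: 36.83
ee_pos: [0.4775, 0.013, 0.1808]
eef_rot: [0.998, 0.067, -0.001, 0.0]
ft_force: [-0.6, -0.0, -1.7]
width: 0.0497
grip_force: 15.0
```

```bash
python3 - <<'E'
from h import *
st();im=held(.007);cv2.imwrite('pics/w7.png',im);cv2.imwrite('pics/c7.png',cv2.resize(im[170:350,230:410],None,fx=3,fy=3,interpolation=cv2.INTER_CUBIC))
E
```

```text
t 36.8 TCP station mm 57.8 0.6 180.8 F stn -0.6 0.0 -1.7 w 0.0497 tq [-0.06  0.05  0.02]
ring in tool cm [ 0.88 -0.02] resid mm 1.4 27
```

View pics/c7.png

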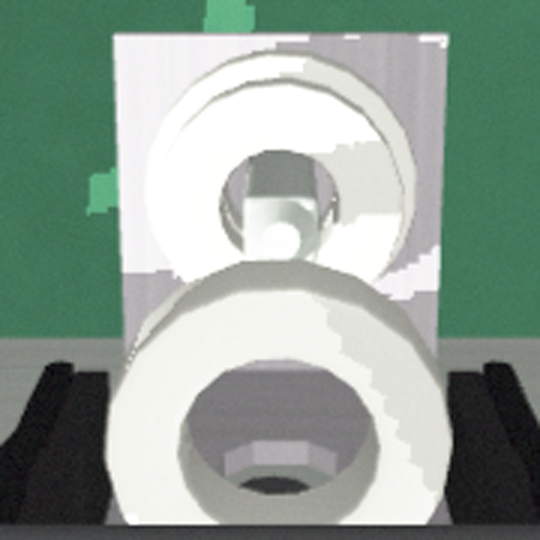

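The crop shows ring0 and ring1 stacked concentric on the post, with post top at about (323,248). Held ring2's hole far edge is at (323,289), its sides at (290,320) and (356,320).

```bash
python3 - <<'E'
from h import *
ci=r.camera_info('wrist');s,M=state();z=s['ee_pos'][2]+.008
T=lambda u,v,z:(M.T@(onz(ci,230+u/3,170+v/3,z)-s['ee_pos'])*100).round(2)
print('post',T(280,233,.105),'hole far',T(279,358,z),'sides',T(180,448,z),T(378,448,z),'outer far',T(279,288,z))
st()
E
```

```text
post [0.64 0.02 7.6 ] hole far [ 1.39 -0.02 -0.8 ] sides [ 0.03 -1.41 -0.8 ] [ 0.03  1.37 -0.8 ] outer far [ 2.41 -0.02 -0.8 ]
t 36.9 TCP station mm 57.7 -0.1 181.0 F stn -0.3 0.1 -0.2 w 0.0494 tq [-0.02 -0.01  0.02]
```

```bash
python3 - <<'E'
from h import *
ci=r.camera_info('wrist');s,M=state()
T=lambda u,v,z:(M.T@(onz(ci,230+u/3,170+v/3,z)-s['ee_pos'])*100)[:2].round(2)
print('ledge corners',T(113,33,.041),T(448,38,.041),'-> post x',T(280,35,.041)[0]-3.6)
print('ring1 far rim',T(280,82,.071),'ring1 hole far',T(280,150,.071),'ring0 far rim',T(280,50,.056))
print('post far edge z99',T(280,195,.099),'L/R',T(245,200,.099),T(318,200,.099), 'top far edge z105',T(280,205,.105))
t=r.camera('top')[...,::-1];cv2.imwrite('pics/t8.png',t)
E
```

```text
ledge corners [ 3.89 -4.12] [3.77 4.21] -> post x 0.23999999999999977
ring1 far rim [3.18 0.02] ring1 hole far [1.6  0.03] ring0 far rim [3.69 0.03]
post far edge z99 [1.29 0.02] L/R [ 1.18 -0.71] [1.18 0.81] top far edge z105 [1.24 0.02]
```

The ledge and stacked rings put the post base about 2.4 mm ahead of the tool, and its top about 4.5 mm ahead because the bracket leans about 0.03 rad within its play. I'll shift +4 mm and lower.

Emit:
arm_command(moves=[0.4, 0.02, 1, 0, 0, 0, 2, 0, 0, 0, 2, 0, 0, 0, 1.5, 0, 0, 0, 0.9, 0, 0, 0, 0.6, 0, 0, 0, 0, 0, 0, 0, 0, 0])

```text
time: 37.6
ee_pos: [0.4822, 0.0141, 0.1021]
eef_rot: [0.998, 0.067, 0.0, 0.0]
ft_force: [0.6, 1.2, -0.6]
width: 0.0493
grip_force: 15.0
```

```bash
python3 -c "from h import *;st()"
```

```text
t 37.6 TCP station mm 62.6 1.1 102.1 F stn 0.7 1.1 -0.6 w 0.0493 tq [ 0.01 -0.01  0.  ]
```

Emit:
arm_command(moves=[-0.1, 0.1, 0.6, 0, 0, 0, 0.8, 0, 0, 0, 0.6, 0, 0, 0, 0.2, 0, 0, 0, 0, 0, 0, 0, 0, 0])

```text
time: 38.1
ee_pos: [0.481, 0.0133, 0.0798]
eef_rot: [0.998, 0.068, -0.0, -0.0]
ft_force: [0.3, 0.6, -0.3]
width: 0.0495
grip_force: 15.0
```

```bash
python3 -c "from h import *;st()"
```

```text
t 38.1 TCP station mm 61.3 0.5 79.8 F stn 0.4 0.6 -0.3 w 0.0495 tq [ 0.01  0.01 -0.03]
```

Emit:
arm_command(moves=[0, 0, 0, 0, 0, 0, 0, 0, 0, 0, 0, 0, 0, 0, 0, 0, 0, 0, 0, 0, 0, 0, 0, 0, 0, 0, -2, 0, 0, 0, -4, 0, 0, 0, -4, 0, 0, 0, -2, 0, 0, 0, 0, 0, 0, 0, 0, 0], fingers=80)

```text
time: 39.1
ee_pos: [0.4817, 0.0132, 0.201]
eef_rot: [0.998, 0.067, 0.001, 0.0]
ft_force: [-0.7, 0.8, -0.0]
width: 0.0697
grip_force: 0.0
```

```bash
python3 - <<'E'
from h import *
st();rings('top');go([.432,.306,.2],7.7)
E
```

```text
t 39.1 TCP station mm 62.0 0.3 201.0 F stn -0.6 0.9 -0.0 w 0.0697 tq [ 0.04  0.03 -0.04]
top px 206 282 xy [0.4396 0.3057] hole [0.4387 0.308 ] dia mm 43.9 42.8
top px 147 211 xy [0.6335 0.4681] hole [0.6329 0.4543] dia mm 79.5 63.2
t 39.1 shift cm [ -0.91 -29.68  -0.04] yaw 7.7 turn 0.0
```

Emit:
arm_command(moves=[0, -3.5, 0, 0, 0, -3.8, 0, 0, 0, -3.8, 0, 0, 0, -3.8, 0, 0, 0, -3.8, 0, 0, 0, -3.8, 0, 0, -0.4, -3.5, 0, 0, -0.4, -2.5, 0, 0, 0, -1.2, 0, 0, 0, 0, 0, 0, 0, 0, 0, 0])

```text
time: 40.07
ee_pos: [0.4324, 0.3062, 0.1984]
eef_rot: [0.998, 0.068, -0.001, 0.0]
ft_force: [0.5, -0.0, -0.2]
width: 0.0697
grip_force: 0.0
```

```bash
python3 - <<'E'
from h import *
st();cv2.imwrite('pics/w8.png',rings());go([.4395,.307,.006],7.7)
E
```

```text
t 40.1 TCP station mm 52.4 297.3 198.4 F stn 0.4 -0.1 -0.2 w 0.0697 tq [-0.01  0.03 -0.  ]
wrist px 321 211 xy [0.4387 0.3084] hole [0.4378 0.3084] dia mm 41.5 40.9
t 40.1 shift cm [ 0.7  -0.1  19.26] yaw 7.7 turn 0.0
```

Emit:
arm_command(moves=[0.7, -0.24, 3, 0, 0, 0, 3.5, 0, 0, 0, 3.5, 0, 0, 0, 3.5, 0, 0, 0, 3, 0, 0, 0, 2, 0, 0, 0, 0.7, 0, 0, 0, 0, 0, 0, 0, 0, 0])

```text
time: 40.87
ee_pos: [0.4404, 0.3093, 0.0085]
eef_rot: [0.998, 0.067, 0.0, 0.0]
ft_force: [0.5, -0.6, -0.6]
width: 0.0697
grip_force: 0.0
```

Emit:
arm_command(moves=[0, 0, 0, 0, 0, 0, 0, 0, 0, 0, 0, 0, 0, 0, 0, 0, 0, 0, 0, 0, 0, 0, 0, 0, 0, 0, 0, 0, 0, 0, 0, 0, 0, 0, 0, 0], fingers=0)

```text
time: 41.62
ee_pos: [0.44, 0.3097, 0.0081]
eef_rot: [0.998, 0.067, 0.0, 0.0]
ft_force: [-0.9, -1.6, 4.9]
width: 0.0403
grip_force: 15.0
```

Emit:
arm_command(moves=[0, 0, -2, 0, 0, 0, -4, 0, 0, 0, -4, 0, 0, 0, -4, 0, 0, 0, -3.5, 0, 0, 0, 0, 0, 0, 0, 0, 0])

```text
time: 42.2
ee_pos: [0.4406, 0.3104, 0.1845]
eef_rot: [0.998, 0.067, 0.002, -0.001]
ft_force: [0.6, -0.2, -1.4]
width: 0.0401
grip_force: 15.0
```

```bash
python3 - <<'E'
from h import *
st();go([.478,.013,.185],7.7)
E
```

```text
t 42.2 TCP station mm 61.0 300.3 184.5 F stn 0.6 -0.3 -1.4 w 0.0401 tq [ 0.03 -0.01 -0.05]
t 42.2 shift cm [-0.29 29.97 -0.08] yaw 7.7 turn 0.0
```

Emit:
arm_command(moves=[0, 3.5, 0, 0, 0, 3.8, 0, 0, 0, 3.8, 0, 0, 0, 3.8, 0, 0, 0, 3.8, 0, 0, 0, 3.8, 0, 0, 0, 3.5, 0, 0, 0, 2.5, 0, 0, 0, 1.5, 0, 0, 0, 0, 0, 0, 0, 0, 0, 0, 0, 0, 0, 0])

```text
time: 43.2
ee_pos: [0.4795, 0.0135, 0.1818]
eef_rot: [0.998, 0.068, -0.001, -0.0]
ft_force: [0.0, 0.7, -0.3]
width: 0.0409
grip_force: 15.0
```

```bash
python3 - <<'E'
from h import *
st();im=r.camera('wrist')[...,::-1];cv2.imwrite('pics/c9.png',cv2.resize(im[170:350,230:410],None,fx=3,fy=3,interpolation=cv2.INTER_CUBIC))
E
```

```text
t 43.2 TCP station mm 59.9 0.8 181.8 F stn 0.1 0.7 -0.3 w 0.0409 tq [ 0.03 -0.01  0.01]
```

View pics/c9.png

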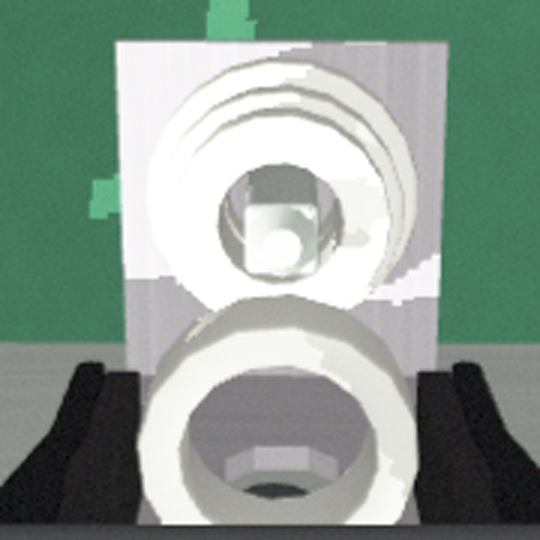

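Three rings are stacked concentric on the post, and ring3 is held. Post-top square centre is at crop (282,240), hole far edge at crop (279,366).

```bash
python3 - <<'E'
from h import *
ci=r.camera_info('wrist');s,M=state();z=s['ee_pos'][2]-.0081+.015
T=lambda u,v,z:(M.T@(onz(ci,230+u/3,170+v/3,z)-s['ee_pos'])*100)[:2].round(2)
print('post',T(282,240,.102),'hole far-1.4',T(279,366,z)-[1.4,0],'outer far-2.05',T(279,328,z)-[2.05,0],'ring2 far-2.5',T(282,110,.086)-[2.5,0]);st()
E
```

```text
post [0.36 0.06] hole far-1.4 [-0.17 -0.02] outer far-2.05 [-0.26 -0.02] ring2 far-2.5 [0.31 0.06]
t 43.2 TCP station mm 60.0 1.1 182.0 F stn 0.2 0.5 -0.1 w 0.0402 tq [ 0.05  0.03 -0.04]
```

Emit:
arm_command(moves=[0.45, 0.08, 1, 0, 0, 0, 2, 0, 0, 0, 2, 0, 0, 0, 1.3, 0, 0, 0, 0.8, 0, 0, 0, 0.5, 0, 0, 0, 0.6, 0, 0, 0, 0.4, 0, 0, 0, 0, 0, 0, 0, 0, 0])

```text
time: 44.08
ee_pos: [0.485, 0.0123, 0.0971]
eef_rot: [0.998, 0.068, 0.0, 0.0]
ft_force: [-0.3, 1.5, -0.3]
width: 0.0405
grip_force: 15.0
```

```bash
python3 -c "from h import *;st()"
```

```text
t 44.1 TCP station mm 65.1 -1.0 97.1 F stn -0.1 1.5 -0.3 w 0.0405 tq [-0.01 -0.04  0.  ]
```

Emit:
arm_command(moves=[0, -0.08, 0.15, 0, 0, 0, 0, 0, 0, 0, 0, 0])

```text
time: 44.33
ee_pos: [0.4848, 0.0131, 0.0956]
eef_rot: [0.998, 0.068, 0.0, 0.0]
ft_force: [-1.1, 1.1, -0.8]
width: 0.0403
grip_force: 15.0
```

Emit:
arm_command(moves=[0, 0, 0, 0, 0, 0, 0, 0, 0, 0, 0, 0, 0, 0, 0, 0, 0, 0, 0, 0, 0, 0, 0, 0, 0, 0, -2, 0, 0, 0, -4, 0, 0, 0, -4, 0, -2, 0, 0, 0, -1, 0, 0, 0, 0, 0, 0, 0], fingers=80)

```text
time: 45.33
ee_pos: [0.4533, 0.0085, 0.1951]
eef_rot: [0.998, 0.067, -0.0, 0.001]
ft_force: [0.4, -0.1, 0.2]
width: 0.0697
grip_force: 0.0
```

```bash
python3 - <<'E'
from h import *
st();w=r.camera('wrist')[...,::-1];cv2.imwrite('pics/w10.png',w)
cv2.imwrite('pics/c10.png',cv2.resize(w[100:310,40:430],(780,420),interpolation=cv2.INTER_CUBIC))
E
```

```text
t 45.3 TCP station mm 33.2 -0.5 195.1 F stn 0.4 -0.2 0.2 w 0.0697 tq [-0.03 -0.03  0.03]
```

View pics/c10.png

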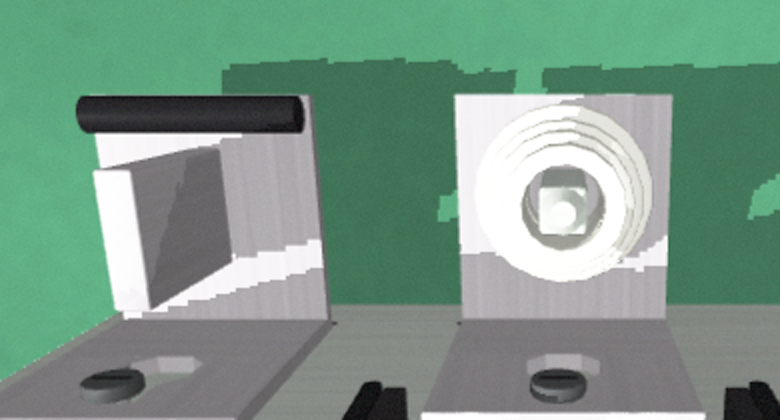

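The four rings are stacked in order round the post, crop (562,210). Both screw heads cover the slot tops, at crop (558,385) and (112,385), with the entries showing below them, and the gripper is clear. Handing in.

```bash
python3 -c "
from bench import r
print(r.close_job())"
```

```text
the job is handed in; nothing more can be done
None
```

The job is handed in: the holder hangs on the middle screw, the one guide present hangs on the left screw, and all four rings are stacked widest to narrowest on the post. The last wrist picture confirmed this, but the hand-in gave no pass or fail result.

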